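Gauge the neck bore of a biscuit-fired bottle

TASK

Check that the slanting bottle's neck will take its stopper: take the plug gauge from its stand, push its long thin go end fully home into the neck (the handle's shoulder against the rim), draw it out, then turn the gauge round and press its short thick no-go end squarely and lightly on the mouth to confirm that it will not enter. Do not force the gauge against the pottery. Then lay the gauge back level in its stand, either way round, and leave the other things on the bench where they are.

Things in the scene. Friction and masses are not known exactly. Their poses are not given: they have to be found in the camera images.
- gauge: Loose steel double-ended plug gauge, about 0.35 kg. Origin mid-handle: dark square bar 26 x 26, 100 long along its x axis, flats facing its y and z. On the +x end the go plug: diameter 22, 35 long, last 6 tapering to 14. On the -x end the no-go plug: diameter 28.5, 15 long, flat face. Starts lying level along the stand, z axis up, origin 55 above the bench; the stand may point any way.
- go_tip (a point): Centre of the end of the gauge's go plug, 85 from the gauge's origin along its +x axis.
- nogo_face (a point): Centre of the flat end face of the gauge's no-go plug, 65 from the gauge's origin along its -x axis.
- stand: Fixed dark wooden gauge stand, base 92 x 56 x 8. Origin on the bench under its centre, x along the gauge's place. Two saddles, 10 thick, at x = +36 and -36: flat seats 42 above the bench carry the handle's underside (gauge origin then at 55), between flared lips 29 apart at the seat and 49 apart at their tops, 57 up. Between the saddles it is open for 62, down to the base, for the fingers.
- bottle: Fixed white unglazed bottle, 130 long, up to 84 wide, strapped leaning in the cradle. Origin: centre of its mouth in the rim's plane, always 130 above the bench. z: the bore's axis, out of the mouth, 35 degrees above level, facing away from the robot within 25 degrees of world +x; y is level. Bore diameter 24, flaring to 25.4 in the last 4 at the mouth, 52 deep; neck 43 to 44 wide, 52 long.
- cradle: Fixed light wooden cradle that holds the bottle, base 150 x 90 (x by y). Origin on the bench under its centre; x axis level, in the direction the mouth looks; the mouth's centre is at x = 62, y = 0, 130 up. The bottle and cradle stay below 150.
- double_dish: Bystander: loose white double dish with a knob between its bowls, about 85 x 170 x 54 high. Origin on the bench under its centre.
- tagine_lid: Bystander: loose white conical lid with a knob, diameter 92, 77 high. Origin under its centre.
- paint_pot: Bystander: loose terracotta bowl, diameter 96, 60 high. Origin under its centre.
- phone: Bystander: loose phone in a blue case lying flat, 150 x 72 x 9. Origin under its centre.
Not all that is in view belongs to the job. Of the things that look like the gauge, the middle-sized one is meant.

How it is judged:
By the outcome, as a careful person would: the job done as asked, in the order asked, and still so for the second after the job is handed in, with the robot touching nothing.
It also fails if it takes over 67 s, if anything falls off the work surface, if the arm or the gripper's body presses on something with over 40 N, if the wrist force passes 120 N, or if a joint passes its speed limit or range.

ROBOT

A 6-joint arm with a two-finger parallel gripper is mounted at the origin on the work surface. World frame = base frame: x ahead of the robot, y to its left, z up, the work surface at z = 0. Lengths are in m, angles in rad, forces in N, time in s.
With the tool pointing down it reaches from about 0.25 to 0.775 m from the base axis. Payload 4 kg.
Tool frame: the origin (TCP) lies where the fingers leave the gripper's body, on its centre line; the fingertips stand 97 mm ahead of it and the grasp point (between the pads) lies 78 mm ahead of it; z points along the fingers, y is the line along which they close (so a half turn about z gives the same grasp; the last joint's range is limited). The gripper opens to 94 mm and grips with 3 to 60 N. Pads are 16 mm wide; open, the fingers measure 119 mm over their backs; the gripper's body (75 mm by 177 mm) begins 78 mm behind the grasp point.
Start: joints at [1.126, 0.087, 1.371, -0, 1.684, -0.103], TCP at [0.184, 0.518, 0.303] pointing down, gripper open.
Joint ranges: [-3.1, 3.1], [-0.76, 2.03], [0.27, 2.55], [-1.08, 4.22], [0.17, 2.65], [-2.57, 2.57]. Speed limits (rad/s): [2.79, 2.79, 3.14, 3.14, 3.14, 3.14].

INTERFACE

Orientations are given as [roll, pitch, yaw] about the fixed x, y, z axes, in that order (R = Rz(yaw) Ry(pitch) Rx(roll)).
In Python, from bench import robot, eyes gives the robot as it stands. The module is installed in compiled form; this text tells all that it offers.
- The arm moves only by the tool carry_out, never from a script. Its argument "deltas" is a list of rows, each an object of numbers: "dx", "dy", "dz": the shift along the tool's x, y, z each as a share of 0.02 m, from -1 to 1; "wx", "wy", "wz": the turn, a rotation vector about the tool's x, y, z each as a share of 0.12 rad, from -1 to 1; "gripper": the closure in counts, from 0 (fully open) to 255 (shut). In form: [{"dx": .., "dy": .., "dz": .., "wx": .., "wy": .., "wz": .., "gripper": ..}, ...]. A call has 1 to 20 rows; each row shifts and turns the commanded pose from where the row before left it, along the tool's axes as they then stand; what a row does not reach is not made up. A row lasts 1/12 s, in which the tool goes at most 41.7 mm and 7.16 degrees, less where a joint would pass 70% of its speed; a pose out of reach is approached as far as the arm can. A call with a number of a shift or a turn outside -1 to 1 is refused whole. A call with a gripper value outside its range is refused whole. The fingers move at their own pace and stop on an object; the grip force is fixed at half the most. Time passes only in rows, so rows that do not move let the fingers close. It gives the time, the measured TCP pose, the force, the opening and the grip force at its end, in the units of the state.
- robot.get_obs(): the state, without advancing time (a new reading comes with each control period).
- eyes.snapshot(name): name is "side" or "top"; returns the picture (400x640x3 uint8, red, green, blue); there is no depth.
- eyes.get_calibration(name): a dict with "fovy" (degrees; the focal length in pixels is half the picture's height over the tangent of half this angle, whatever the lens; pixels are square), "cx", "cy" (the principal point, pixels), "k1" (the pictures are not rectified: a ray, as slopes to the right and down, at radius r is drawn at 1 + k1 r^2 times it, then the intrinsics apply), "R" (3x3) and "t" (3): a world point X has camera coordinates R X + t. Camera axes: x right, y down, z forward; pixel columns grow to the right and rows downward; lengths in m; the calibration is good to about 2 mm. A picture is of the moment at which its call begins. get_calibration takes no time and is no camera call.
- robot.close_job(): hands the job in; it is judged then, once.
The state is a dict: "time": time; "joint_positions": joint angles; "qvel": joint speeds; "joint_torque": joint torques, N m; "tool_pos": TCP position; "ee_rot": TCP orientation; "wrist_force": force on the tool from outside, world axes, zero at the start; "wrist_torque": the same for the moment, N m; "width": finger opening in m; "finger_force": force on a finger pad.
Only numpy, scipy, OpenCV 4.12 (cv2) and the standard library are available. Lean on these libraries where they do the work, as an engineer would, in place of code of your own. Each camera call takes 0.05 s, during which the arm holds its last target. There are 200 camera calls.

## Working session

There is one attempt and no reset: what is moved stays moved. The work goes in short steps, Python scripts to look and compute and a tool call to move; the robot and the scene stay as the last step left them, time stands still between calls to the robot, and variables do not carry over. Pictures are saved under pics/ and viewed, at most 10 in all, crops included, and the job is handed in when it is done.

Besides the shell and the picture viewer there is one more tool, called after "Emit:" by a JSON object that holds its "api" and its "payload", one argument or row to a line. carry_out: Moves the arm, as the interface text tells. Shift numbers are shares of 0.02 m and turn numbers shares of 0.12 rad, none past 1 either way. Its arguments: {"type":"object","properties":{"deltas":{"type":"array","items":{"type":"object","properties":{"dx":{"type":"number"},"dy":{"type":"number"},"dz":{"type":"number"},"wx":{"type":"number"},"wy":{"type":"number"},"wz":{"type":"number"},"gripper":{"type":"number"}}}}},"required":["deltas"]}

```bash
mkdir -p pics
python3 - <<'E'
from bench import robot, eyes
import cv2
for n in ("side","top"):
    im=eyes.snapshot(n); cv2.imwrite(f"pics/{n}0.png",im[:,:,::-1])
    c=eyes.get_calibration(n); print(n,c)
o=robot.get_obs(); print(o)
E
```

```text
side {'fovy': 56.5821030336587, 'cx': 318.11543158311184, 'cy': 193.745261905225, 'k1': -0.053426799708593146, 'R': array([[-0.98677257, -0.16156413,  0.01330138],
       [-0.11071543,  0.61172083, -0.78328776],
       [ 0.11841447, -0.77439954, -0.62151698]]), 't': array([0.55426003, 0.15180413, 0.93546384])}
top {'fovy': 46.770631652764635, 'cx': 319.85133466147954, 'cy': 196.75923920876374, 'k1': -0.0025253487527389126, 'R': array([[-0.01096833, -0.99991384, -0.00721123],
       [-0.98265799,  0.01211346, -0.18503117],
       [ 0.18510258,  0.00505669, -0.98270619]]), 't': array([0.00273652, 0.58772403, 1.06001023])}
{'time': 0.1, 'joint_positions': array([ 1.12588962e+00,  8.78501059e-02,  1.37207465e+00, -2.14824510e-05,
        1.68359273e+00, -1.03092050e-01]), 'qvel': array([ 0.00104012, -0.00156361, -0.00333988,  0.00051624,  0.00040011,
        0.00073894]), 'joint_torque': array([ 3.44346023e-03, -3.41254342e+01, -3.03300691e+01,  7.19630462e-02,
        3.04175634e-02, -1.07690191e-04]), 'tool_pos': array([0.18423427, 0.51790762, 0.30165242]), 'ee_rot': array([-3.13967584e+00, -1.76846845e-04,  2.79977543e+00]), 'wrist_force': array([-0.50303672, -0.80665847, -0.24126736]), 'wrist_torque': array([-0.0415952, -0.0135101,  0.0652131]), 'finger_force': 0.0, 'width': 0.09418458738853652}
```

View pics/top0.png

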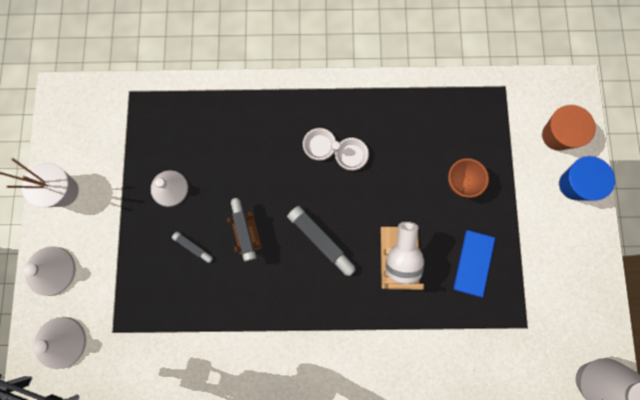

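View pics/side0.png

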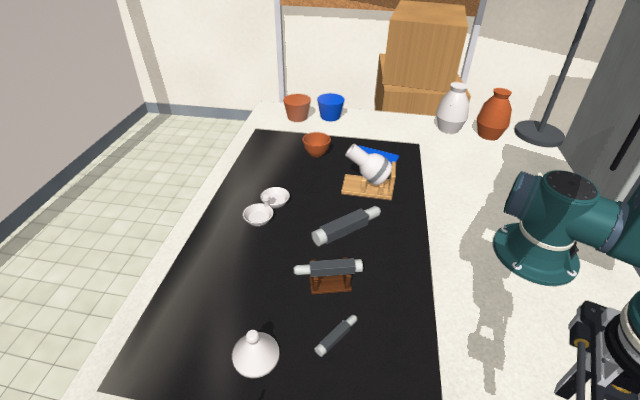

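Candidates for the gauge in the top view: a small one at (192,247), one on the stand at (243,230), and a large one at (322,240). The one on the stand is the middle-sized one, so I choose it. In the side view it sits at (330,268), and the bottle's mouth is at (407,227) top and (352,152) side.

```bash
cat > h.py <<'E'
import numpy as np, cv2
from bench import robot, eyes
def cal(n):
    c=eyes.get_calibration(n); f=200/np.tan(np.radians(c['fovy']/2)); return c,f
def ray(n,u,v):
    c,f=cal(n); d=np.array([(u-c['cx'])/f,(v-c['cy'])/f]); s=d.copy()
    for _ in range(20): s=d/(1+c['k1']*(s@s))
    R=np.array(c['R']); return -R.T@c['t'], R.T@np.array([s[0],s[1],1])
def onz(n,u,v,z):
    o,d=ray(n,u,v); return o+d*(z-o[2])/d[2]
def tri(pt,ps):
    o1,d1=ray('top',*pt);o2,d2=ray('side',*ps)
    A=np.stack([d1,-d2],1); k=np.linalg.lstsq(A,o2-o1,rcond=None)[0]
    a=o1+d1*k[0];b=o2+d2*k[1]; return (a+b)/2,np.linalg.norm(a-b)
def proj(n,X):
    c,f=cal(n); p=np.array(c['R'])@X+c['t']; s=p[:2]/p[2]; s=s*(1+c['k1']*(s@s))
    return s*f+[c['cx'],c['cy']]
E
python3 - <<'E'
import cv2,numpy as np
t=cv2.imread('pics/top0.png');s=cv2.imread('pics/side0.png')
def cr(im,x,y,w,h,k): return cv2.resize(im[y:y+h,x:x+w],None,fx=k,fy=k,interpolation=cv2.INTER_CUBIC)
a=np.hstack([cr(t,205,190,80,80,5),cr(t,370,215,80,80,5)])[:, :800]
b=np.hstack([cr(s,285,245,100,50,4),cr(s,335,135,100,50,4)])
cv2.imwrite('pics/c1.png',np.vstack([a,b]))
E
```

```text
(no output)
```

View pics/c1.png

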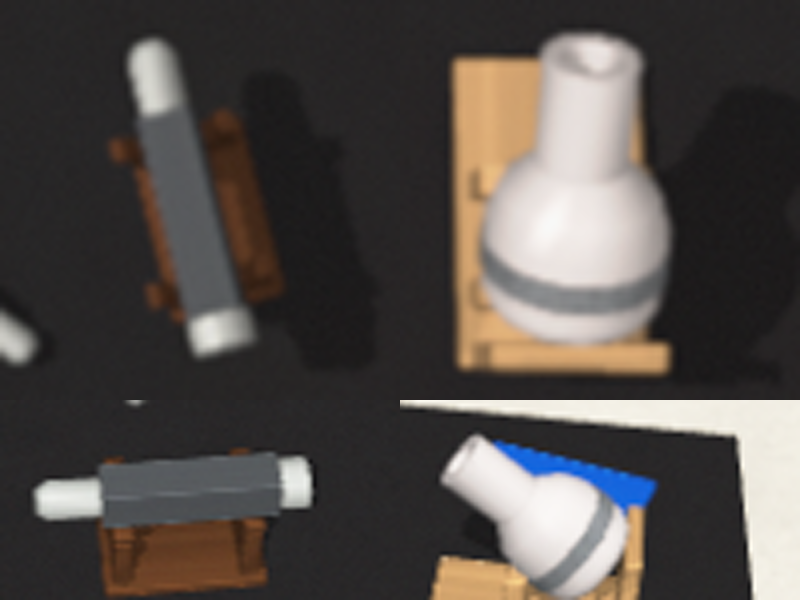

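The crop confirms the choice: the mid-sized gauge lies on the stand. Its go end is at about (235,198) in the top view and its no-go end at about (250,259). The bottle rim is centred near (408,227).

```bash
cat > m.py <<'E'
from h import *
t=cv2.imread('pics/top0.png');s=cv2.imread('pics/side0.png')
def comps(im,x,y,w,h,lo,name):
    g=im[y:y+h,x:x+w].max(2); m=(g>lo).astype(np.uint8)
    n,l,st,ce=cv2.connectedComponentsWithStats(m)
    for i in range(1,n):
        if st[i,4]>25:
            c=[k for k in cv2.findContours((l==i).astype(np.uint8),0,2)[0]]
            r=cv2.minAreaRect(c[0]+[x,y]); print(name,ce[i]+[x,y],st[i,4],cv2.boxPoints(r).round(1).tolist())
for n in('top','side'):
    c,f=cal(n); print(n,'cam',-np.array(c['R']).T@c['t'])
comps(t,220,190,50,75,135,'top'); comps(s,285,245,100,50,135,'side')
# neck+rim edges top / side: white mask rows
def white(im,x,y,w,h):
    g=im[y:y+h,x:x+w]; m=(g.min(2)>120)
    for r in range(0,h,2):
        k=np.where(m[r])[0]
        if len(k): print(y+r,x+k[0],x+k[-1],end=' | ')
    print()
white(t,385,215,50,40)
white(s,340,138,35,30)
E
python3 m.py
```

```text
top cam [ 0.3813511  -0.00974324  1.15044561]
side cam [0.4529632  0.72110956 0.69294056]
top [234.97938144 205.46391753] 97 [[230.10000610351562, 199.39999389648438], [237.1999969482422, 198.0], [239.89999389648438, 211.39999389648438], [232.8000030517578, 212.8000030517578]]
top [247.69117647 255.67647059] 68 [[242.0, 254.0], [251.3000030517578, 250.89999389648438], [253.5, 257.5], [244.1999969482422, 260.6000061035156]]
side [358.42045455 265.27272727] 88 [[355.0, 259.0], [362.0, 259.0], [362.0, 271.0], [355.0, 271.0]]
side [301.82312925 269.28571429] 147 [[294.0, 265.0], [310.0, 265.0], [310.0, 274.0], [294.0, 274.0]]
223 400 413 | 225 399 416 | 227 398 417 | 229 387 417 | 231 387 416 | 233 397 416 | 235 397 416 | 237 387 416 | 239 387 416 | 241 397 416 | 243 396 415 | 245 395 415 | 247 387 415 | 249 387 417 | 251 387 418 | 253 388 420 | 
138 360 374 | 144 353 355 | 146 351 358 | 148 349 360 | 150 347 363 | 152 346 365 | 154 346 374 | 156 347 374 | 158 350 374 | 160 353 374 | 162 356 374 | 164 358 374 | 166 360 374 |
```

Run:
```python
from h import *
t1=onz('top',233.65+.3,198.7,.055); t2=onz('top',249.0,259.3,.055)
g=onz('top',235.3,205.7,.055); n=onz('top',247.9,255.9,.055)
print('tip',t1,'nogo',t2,np.linalg.norm(t1-t2)); print(g,n,np.linalg.norm(g-n))
d=(t1-t2)[:2]; print('az',np.arctan2(d[1],d[0]), np.arctan2(*((g-n)[:2][::-1])))
u=d/np.linalg.norm(d); print('orig',t1[:2]-.085*u,t2[:2]+.065*u, g[:2]-.0675*u, n[:2]+.0575*u)
print('tri go',tri((235.3,205.7),(302.3,269.8)),'nogo',tri((247.9,255.9),(358.9,265.8)))
print('mouth z130',onz('top',408,227,.13),onz('side',351.7,150.7,.13),tri((408,227),(351.7,150.7)))
# neck axis top: mid edges rows 229..243
M=onz('top',408,227,.13)
for yaw in(-.2,-.1,0,.1,.2):
  b=np.array([np.cos(.611)*np.cos(yaw),np.cos(.611)*np.sin(yaw),np.sin(.611)])
  print(yaw,[ (proj(n,M-.045*b)).round(1).tolist() for n in('top','side')])
a,b=onz('top',380.6,227,.012),onz('top',382,289,.012); print('cradle edge',a,b,np.arctan2((a-b)[1],(a-b)[0]),np.linalg.norm(a-b))
```

```text
tip [0.58548037 0.20311383 0.055     ] nogo [0.43999636 0.16425556 0.055     ] 0.150584071511137
[0.5683176  0.19946124 0.055     ] [0.44797848 0.16698829 0.055     ] 0.12464347161446704
az 0.26100364405164916 0.2635676752069856
orig [0.5033592  0.18117956] [0.50279491 0.18102884] [0.50310372 0.18204284] [0.50353104 0.18182618]
tri go (array([0.5664987 , 0.19908212, 0.05668858]), np.float64(0.0030177925488803167)) nogo (array([0.44557819, 0.16676648, 0.05729222]), np.float64(0.004525882377266531))
mouth z130 [ 0.50299722 -0.19899023  0.13      ] [ 0.49758009 -0.19322029  0.13      ] (array([ 0.50062669, -0.19949524,  0.12652477]), np.float64(0.005532616509941491))
-0.2 [[403.4, 244.4], [361.6, 159.6]]
-0.1 [[405.1, 244.6], [361.9, 159.0]]
0 [[406.7, 244.6], [362.0, 158.3]]
0.1 [[408.3, 244.5], [362.1, 157.6]]
0.2 [[409.9, 244.3], [362.0, 156.9]]
cradle edge [ 0.51786879 -0.15322316  0.012     ] [ 0.36753934 -0.15131079  0.012     ] -0.012720505415141971 0.15034161741088267
```

```bash
cat >> h.py <<'E'
from scipy.spatial.transform import Rotation as Ro
def go(P,R,turnfirst=True):
    """units of turn (tool rotvec) and shift, turn done first then shift in new axes"""
    o=robot.get_obs(); R0=Ro.from_euler('xyz',o['ee_rot']); R=Ro.from_matrix(R)
    w=(R0.inv()*R).as_rotvec()/.12
    d=(R if turnfirst else R0).inv().apply(np.array(P)-o['tool_pos'])/.02
    print('t',o['time'],'turn',w.round(2),'shift',d.round(2),'F',o['wrist_force'].round(1),'w',o['width'])
def frame(x,z):
    x=np.array(x,float);x/=np.linalg.norm(x);z=np.array(z,float);z-=x*(x@z);z/=np.linalg.norm(z)
    return np.stack([x,np.cross(z,x),z],1)
def down(az): return frame([np.cos(az),np.sin(az),0],[0,0,-1])
E
python3 -c "
from h import *
go([.503,.1815,.133],down(.262+np.pi))"
```

```text
t 0.1 turn [-0.02 -0.01 -5.03] shift [-11.04 -20.37   8.43] F [-0.5 -0.8 -0.2] w 0.09418458738853652
```

Emit:
{"api": "carry_out", "payload": {
  "deltas": [
    {"wz": -1,"dz": 0.8},
    {"wz": -1,"dz": 0.8},
    {"wz": -1,"dz": 0.8},
    {"wz": -1,"dz": 0.8},
    {"wz": -1,"dz": 0.8},
    {"dx": -0.8,"dy": -1},
    {"dx": -0.8,"dy": -1},
    {"dx": -0.8,"dy": -1},
    {"dx": -0.8,"dy": -1},
    {"dx": -0.8,"dy": -1},
    {"dx": -0.8,"dy": -1},
    {"dx": -0.8,"dy": -1},
    {"dx": -0.8,"dy": -1},
    {"dx": -0.8,"dy": -1},
    {"dx": -0.8,"dy": -1},
    {"dx": -0.8,"dy": -1},
    {"dx": -0.8,"dy": -1},
    {"dx": -0.8,"dy": -1},
    {"dx": -0.64,"dy": -1}
  ]
}}

```text
invalid input
```

```bash
python3 -c "
from h import *
go([.503,.1815,.133],down(.262+np.pi)); print(robot.get_obs()['joint_positions'])"
```

```text
t 0.1 turn [-0.02 -0.01 -5.03] shift [-11.04 -20.37   8.43] F [-0.5 -0.8 -0.2] w 0.09418458738853652
[ 1.12588962e+00  8.78501059e-02  1.37207465e+00 -2.14824510e-05
  1.68359273e+00 -1.03092050e-01]
```

Emit:
{"api": "carry_out", "payload": {
  "deltas": [
    {"dx": 0,"dy": 0,"dz": 0.8,"wx": 0,"wy": 0,"wz": -1,"gripper": 0},
    {"dx": 0,"dy": 0,"dz": 0.8,"wx": 0,"wy": 0,"wz": -1,"gripper": 0},
    {"dx": 0,"dy": 0,"dz": 0.8,"wx": 0,"wy": 0,"wz": -1,"gripper": 0},
    {"dx": 0,"dy": 0,"dz": 0.8,"wx": 0,"wy": 0,"wz": -1,"gripper": 0},
    {"dx": 0,"dy": 0,"dz": 0.8,"wx": 0,"wy": 0,"wz": -1,"gripper": 0},
    {"dx": -0.8,"dy": -1,"dz": 0,"wx": 0,"wy": 0,"wz": 0,"gripper": 0},
    {"dx": -0.8,"dy": -1,"dz": 0,"wx": 0,"wy": 0,"wz": 0,"gripper": 0},
    {"dx": -0.8,"dy": -1,"dz": 0,"wx": 0,"wy": 0,"wz": 0,"gripper": 0},
    {"dx": -0.8,"dy": -1,"dz": 0,"wx": 0,"wy": 0,"wz": 0,"gripper": 0},
    {"dx": -0.8,"dy": -1,"dz": 0,"wx": 0,"wy": 0,"wz": 0,"gripper": 0},
    {"dx": -0.8,"dy": -1,"dz": 0,"wx": 0,"wy": 0,"wz": 0,"gripper": 0},
    {"dx": -0.8,"dy": -1,"dz": 0,"wx": 0,"wy": 0,"wz": 0,"gripper": 0},
    {"dx": -0.8,"dy": -1,"dz": 0,"wx": 0,"wy": 0,"wz": 0,"gripper": 0},
    {"dx": -0.8,"dy": -1,"dz": 0,"wx": 0,"wy": 0,"wz": 0,"gripper": 0},
    {"dx": -0.8,"dy": -1,"dz": 0,"wx": 0,"wy": 0,"wz": 0,"gripper": 0},
    {"dx": -0.8,"dy": -1,"dz": 0,"wx": 0,"wy": 0,"wz": 0,"gripper": 0},
    {"dx": -0.8,"dy": -1,"dz": 0,"wx": 0,"wy": 0,"wz": 0,"gripper": 0},
    {"dx": -0.8,"dy": -1,"dz": 0,"wx": 0,"wy": 0,"wz": 0,"gripper": 0},
    {"dx": -0.64,"dy": -1,"dz": 0,"wx": 0,"wy": 0,"wz": 0,"gripper": 0}
  ]
}}

```text
time: 1.68
tool_pos: [0.4703, 0.3028, 0.222]
ee_rot: [-3.141, -0.001, -2.884]
wrist_force: [0.6, -0.4, 0.3]
width: 0.094
finger_force: 0.0
```

```bash
python3 -c "
from h import *
go([.503,.1815,.133],down(.262+np.pi)); print(robot.get_obs()['joint_positions'])"
```

```text
t 1.6833 turn [-0.   -0.01 -0.03] shift [-0.01 -6.28  4.45] F [ 0.6 -0.4  0.3] w 0.09395796749852717
[ 4.70727853e-01  1.37828701e-01  1.47564698e+00  1.21468638e-05
  1.52902076e+00 -1.35797160e+00]
```

Emit:
{"api": "carry_out", "payload": {
  "deltas": [
    {"dx": 0,"dy": -1,"dz": 0.3,"wx": 0,"wy": 0,"wz": 0,"gripper": 0},
    {"dx": 0,"dy": -1,"dz": 0.3,"wx": 0,"wy": 0,"wz": 0,"gripper": 0},
    {"dx": 0,"dy": -1,"dz": 0.3,"wx": 0,"wy": 0,"wz": 0,"gripper": 0},
    {"dx": 0,"dy": -1,"dz": 0.3,"wx": 0,"wy": 0,"wz": 0,"gripper": 0},
    {"dx": 0,"dy": -1,"dz": 0.3,"wx": 0,"wy": 0,"wz": 0,"gripper": 0},
    {"dx": 0,"dy": -1,"dz": 0,"wx": 0,"wy": 0,"wz": 0,"gripper": 0},
    {"dx": 0,"dy": 0,"dz": 0,"wx": 0,"wy": 0,"wz": 0,"gripper": 0},
    {"dx": 0,"dy": 0,"dz": 0,"wx": 0,"wy": 0,"wz": 0,"gripper": 0}
  ]
}}

```text
time: 2.35
tool_pos: [0.4999, 0.1873, 0.1922]
ee_rot: [3.141, -0.001, -2.885]
wrist_force: [0.1, 1.3, 0.4]
width: 0.0941
finger_force: 0.0
```

```bash
python3 -c "
from h import *
go([.503,.1815,.133],down(.262+np.pi))"
```

```text
t 2.35 turn [ 0.01 -0.01 -0.05] shift [-0.07 -0.32  2.96] F [0.1 1.3 0.4] w 0.09405325697097346
```

Emit:
{"api": "carry_out", "payload": {
  "deltas": [
    {"dx": -0.07,"dy": -0.32,"dz": 0.75,"wx": 0,"wy": 0,"wz": -0.05,"gripper": 0},
    {"dx": 0,"dy": 0,"dz": 0.75,"wx": 0,"wy": 0,"wz": 0,"gripper": 0},
    {"dx": 0,"dy": 0,"dz": 0.75,"wx": 0,"wy": 0,"wz": 0,"gripper": 0},
    {"dx": 0,"dy": 0,"dz": 0.7,"wx": 0,"wy": 0,"wz": 0,"gripper": 80},
    {"dx": 0,"dy": 0,"dz": 0,"wx": 0,"wy": 0,"wz": 0,"gripper": 130},
    {"dx": 0,"dy": 0,"dz": 0,"wx": 0,"wy": 0,"wz": 0,"gripper": 255},
    {"dx": 0,"dy": 0,"dz": 0,"wx": 0,"wy": 0,"wz": 0,"gripper": 255},
    {"dx": 0,"dy": 0,"dz": 0,"wx": 0,"wy": 0,"wz": 0,"gripper": 255},
    {"dx": 0,"dy": 0,"dz": 0,"wx": 0,"wy": 0,"wz": 0,"gripper": 255}
  ]
}}

```text
time: 3.1
tool_pos: [0.5036, 0.1824, 0.135]
ee_rot: [3.141, 0.002, -2.877]
wrist_force: [0.2, 0.2, 0.8]
width: 0.0571
finger_force: 0.0
```

```bash
python3 -c "
from h import *
go([.503,.1815,.133],down(.262+np.pi))"
```

```text
t 3.1 turn [0.   0.02 0.02] shift [ 0.04 -0.04  0.1 ] F [0.2 0.2 0.8] w 0.05706068228502218
```

Emit:
{"api": "carry_out", "payload": {
  "deltas": [
    {"dx": 0,"dy": 0,"dz": 0.07,"wx": 0,"wy": 0,"wz": 0,"gripper": 255},
    {"dx": 0,"dy": 0,"dz": 0,"wx": 0,"wy": 0,"wz": 0,"gripper": 255},
    {"dx": 0,"dy": 0,"dz": 0,"wx": 0,"wy": 0,"wz": 0,"gripper": 255},
    {"dx": 0,"dy": 0,"dz": 0,"wx": 0,"wy": 0,"wz": 0,"gripper": 255},
    {"dx": 0,"dy": 0,"dz": 0,"wx": 0,"wy": 0,"wz": 0,"gripper": 255},
    {"dx": 0,"dy": 0,"dz": 0,"wx": 0,"wy": 0,"wz": 0,"gripper": 255},
    {"dx": 0,"dy": 0,"dz": 0,"wx": 0,"wy": 0,"wz": 0,"gripper": 255},
    {"dx": 0,"dy": 0,"dz": 0,"wx": 0,"wy": 0,"wz": 0,"gripper": 255}
  ]
}}

```text
time: 3.77
tool_pos: [0.5034, 0.181, 0.1325]
ee_rot: [-3.139, 0.0, -2.878]
wrist_force: [1.4, -4.4, 1.0]
width: 0.0257
finger_force: 30.0
```

```bash
python3 -c "
from h import *
go([.503,.1815,.133],down(.262+np.pi));o=robot.get_obs();print(o['tool_pos'],o['ee_rot'],o['finger_force'])"
```

```text
t 3.7667 turn [-0.02  0.    0.02] shift [ 0.01  0.03 -0.03] F [ 1.4 -4.4  1. ] w 0.025654293146530897
[0.5033539  0.18103829 0.13245641] [-3.13940540e+00  2.79602828e-04 -2.87776348e+00] 29.998754560947418
```

Emit:
{"api": "carry_out", "payload": {
  "deltas": [
    {"dx": 0,"dy": 0,"dz": -0.5,"wx": 0,"wy": 0,"wz": 0,"gripper": 255},
    {"dx": 0,"dy": 0,"dz": -0.8,"wx": 0,"wy": 0,"wz": 0,"gripper": 255},
    {"dx": 0,"dy": 0,"dz": -1,"wx": 0,"wy": 0,"wz": 0,"gripper": 255},
    {"dx": 0,"dy": 0,"dz": -1,"wx": 0,"wy": 0,"wz": 0.5,"gripper": 255},
    {"dx": 0,"dy": 0,"dz": -1,"wx": 0,"wy": 0,"wz": 1,"gripper": 255},
    {"dx": 0,"dy": 0,"dz": -1,"wx": 0,"wy": 0,"wz": 1,"gripper": 255},
    {"dx": 0,"dy": 0,"dz": -1,"wx": 0,"wy": 0,"wz": 1,"gripper": 255},
    {"dx": 0,"dy": 0,"dz": -1,"wx": 0,"wy": 0,"wz": 1,"gripper": 255},
    {"dx": 0,"dy": 0,"dz": -1,"wx": 0,"wy": 0,"wz": 1,"gripper": 255},
    {"dx": 0,"dy": 0,"dz": 0,"wx": 0,"wy": 0,"wz": 1,"gripper": 255},
    {"dx": 0,"dy": 0,"dz": 0,"wx": 0,"wy": 0,"wz": 1,"gripper": 255},
    {"dx": 0,"dy": 0,"dz": 0,"wx": 0,"wy": 0,"wz": 1,"gripper": 255},
    {"dx": 0,"dy": 0,"dz": 0,"wx": 0,"wy": 0,"wz": 1,"gripper": 255},
    {"dx": 0,"dy": 0,"dz": 0,"wx": 0,"wy": 0,"wz": 1,"gripper": 255},
    {"dx": 0,"dy": 0,"dz": 0,"wx": 0,"wy": 0,"wz": 1,"gripper": 255},
    {"dx": 0,"dy": 0,"dz": 0,"wx": 0,"wy": 0,"wz": 1,"gripper": 255},
    {"dx": 0,"dy": 0,"dz": 0,"wx": 0,"wy": 0,"wz": 1,"gripper": 255},
    {"dx": 0,"dy": 0,"dz": 0,"wx": 0,"wy": 0,"wz": 1,"gripper": 255},
    {"dx": 0,"dy": 0,"dz": 0,"wx": 0,"wy": 0,"wz": 1,"gripper": 255},
    {"dx": 0,"dy": 0,"dz": 0,"wx": 0,"wy": 0,"wz": 1,"gripper": 255}
  ]
}}

```text
time: 5.43
tool_pos: [0.5022, 0.1829, 0.2977]
ee_rot: [-3.139, -0.002, 1.421]
wrist_force: [0.5, 0.7, -3.1]
width: 0.0257
finger_force: 30.0
```

Emit:
{"api": "carry_out", "payload": {
  "deltas": [
    {"dx": 0,"dy": 0,"dz": 0,"wx": 0,"wy": 0,"wz": 1,"gripper": 255},
    {"dx": 0,"dy": 0,"dz": 0,"wx": 0,"wy": 0,"wz": 1,"gripper": 255},
    {"dx": 0,"dy": 0,"dz": 0,"wx": 0,"wy": 0,"wz": 1,"gripper": 255},
    {"dx": 0,"dy": 0,"dz": 0,"wx": 0,"wy": 0,"wz": 1,"gripper": 255},
    {"dx": 0,"dy": 0,"dz": 0,"wx": 0,"wy": 0,"wz": 1,"gripper": 255},
    {"dx": 0,"dy": 0,"dz": 0,"wx": 0,"wy": 0,"wz": 1,"gripper": 255},
    {"dx": 0,"dy": 0,"dz": 0,"wx": 0,"wy": 0,"wz": 1,"gripper": 255},
    {"dx": 0,"dy": 0,"dz": 0,"wx": 0,"wy": 0,"wz": 1,"gripper": 255},
    {"dx": 0,"dy": 0,"dz": 0,"wx": 0,"wy": 0,"wz": 1,"gripper": 255},
    {"dx": 0,"dy": 0,"dz": 0,"wx": 0,"wy": 0,"wz": 1,"gripper": 255},
    {"dx": 0,"dy": 0,"dz": 0,"wx": 0,"wy": 0,"wz": 1,"gripper": 255},
    {"dx": 0,"dy": 0,"dz": 0,"wx": 0,"wy": 0,"wz": 1,"gripper": 255}
  ]
}}

```text
time: 6.43
tool_pos: [0.5022, 0.1829, 0.2977]
ee_rot: [-3.14, 0.003, -0.019]
wrist_force: [-0.2, 0.5, -2.6]
width: 0.0261
finger_force: 30.0
```

```bash
cat >> h.py <<'E'
TZ=.0775
def bot(M,yaw,off,sgn=1,dx=0,dy=0):
    """TCP pose holding gauge along the bore, origin off from mouth; sgn=1: tool x = +b"""
    c,s=np.cos(np.radians(35)),np.sin(np.radians(35))
    b=np.array([c*np.cos(yaw),c*np.sin(yaw),s]); R=frame(sgn*b,[0,0,-1])
    return np.array(M)+off*b-R@[dx,dy,TZ],R
E
python3 -c "
from h import *
go(*bot([.503,-.199,.13],-.013,.135));print(robot.get_obs()['joint_positions'])
go([.55,-.199,.3],down(-.013))"
```

```text
t 6.4333 turn [-0.    5.11 -0.06] shift [ 2.18 19.09  3.16] F [-0.2  0.5 -2.6] w 0.02607300269571267
[0.24191548 0.05461495 1.41524956 0.00260619 1.67364128 1.83215556]
t 6.4333 turn [-0.02  0.02 -0.05] shift [ 2.64 19.06 -0.12] F [-0.2  0.5 -2.6] w 0.02607300269571267
```

Emit:
{"api": "carry_out", "payload": {
  "deltas": [
    {"dx": 0,"dy": 1,"dz": 0,"wx": 0,"wy": 1,"wz": 0,"gripper": 255},
    {"dx": 0,"dy": 1,"dz": 0,"wx": 0,"wy": 1,"wz": 0,"gripper": 255},
    {"dx": 0,"dy": 1,"dz": 0,"wx": 0,"wy": 1,"wz": 0,"gripper": 255},
    {"dx": 0,"dy": 1,"dz": 0,"wx": 0,"wy": 1,"wz": 0,"gripper": 255},
    {"dx": 0,"dy": 1,"dz": 0,"wx": 0,"wy": 1,"wz": 0,"gripper": 255},
    {"dx": 0.5,"dy": 1,"dz": 0,"wx": 0,"wy": 0.1,"wz": 0,"gripper": 255},
    {"dx": 0.5,"dy": 1,"dz": 0,"wx": 0,"wy": 0,"wz": 0,"gripper": 255},
    {"dx": 0.5,"dy": 1,"dz": 0,"wx": 0,"wy": 0,"wz": 0,"gripper": 255},
    {"dx": 0.5,"dy": 1,"dz": 0,"wx": 0,"wy": 0,"wz": 0,"gripper": 255},
    {"dx": 0.2,"dy": 1,"dz": 0,"wx": 0,"wy": 0,"wz": 0,"gripper": 255},
    {"dx": 0,"dy": 1,"dz": 0,"wx": 0,"wy": 0,"wz": 0,"gripper": 255},
    {"dx": 0,"dy": 1,"dz": 0,"wx": 0,"wy": 0,"wz": 0,"gripper": 255},
    {"dx": 0,"dy": 1,"dz": 0.3,"wx": 0,"wy": 0,"wz": 0,"gripper": 255},
    {"dx": 0,"dy": 1,"dz": 0.3,"wx": 0,"wy": 0,"wz": 0,"gripper": 255},
    {"dx": 0,"dy": 1,"dz": 0.3,"wx": 0,"wy": 0,"wz": 0,"gripper": 255},
    {"dx": 0,"dy": 1,"dz": 0.3,"wx": 0,"wy": 0,"wz": 0,"gripper": 255},
    {"dx": 0,"dy": 1,"dz": 0.3,"wx": 0,"wy": 0,"wz": 0,"gripper": 255},
    {"dx": 0,"dy": 1,"dz": 0.3,"wx": 0,"wy": 0,"wz": 0,"gripper": 255},
    {"dx": 0,"dy": 1,"dz": 0.3,"wx": 0,"wy": 0,"wz": 0,"gripper": 255}
  ]
}}

```text
time: 8.02
tool_pos: [0.5573, -0.1986, 0.2876]
ee_rot: [-3.137, -0.61, -0.015]
wrist_force: [0.3, -0.3, -3.2]
width: 0.0258
finger_force: 30.0
```

Emit:
{"api": "carry_out", "payload": {
  "deltas": [
    {"dx": 0,"dy": 0,"dz": 0.4,"wx": 0,"wy": 0,"wz": 0,"gripper": 255},
    {"dx": 0,"dy": 0,"dz": 0.4,"wx": 0,"wy": 0,"wz": 0,"gripper": 255},
    {"dx": 0,"dy": 0,"dz": 0,"wx": 0,"wy": 0,"wz": 0,"gripper": 255},
    {"dx": 0,"dy": 0,"dz": 0,"wx": 0,"wy": 0,"wz": 0,"gripper": 255}
  ]
}}

```text
time: 8.35
tool_pos: [0.5668, -0.1974, 0.2746]
ee_rot: [-3.139, -0.61, -0.014]
wrist_force: [0.0, 0.5, -3.5]
width: 0.0259
finger_force: 30.0
```

Run:
```python
from h import *
for n in ('top','side'):
    im=eyes.snapshot(n); cv2.imwrite(f"pics/{n}1.png",im[:,:,::-1])
go(*bot([.503,-.199,.13],-.013,.135));print(robot.get_obs()['joint_positions'])
t=cv2.imread('pics/top1.png');s=cv2.imread('pics/side1.png')
def cr(im,x,y,w,h,k): return cv2.resize(im[y:y+h,x:x+w],None,fx=k,fy=k,interpolation=cv2.INTER_CUBIC)
cv2.imwrite('pics/c2.png',np.hstack([cr(t,370,170,80,100,5),cr(s,310,90,80,100,5)]))
```

```text
t 8.45 turn [-0.01 -0.01  0.  ] shift [-0.07  0.11  0.28] F [ 0.1 -0.3 -2.6] w 0.025963922668915444
[-0.55743572 -0.0780746   1.68082412  0.35598529  1.02729307  0.92063294]
```

View pics/c2.png

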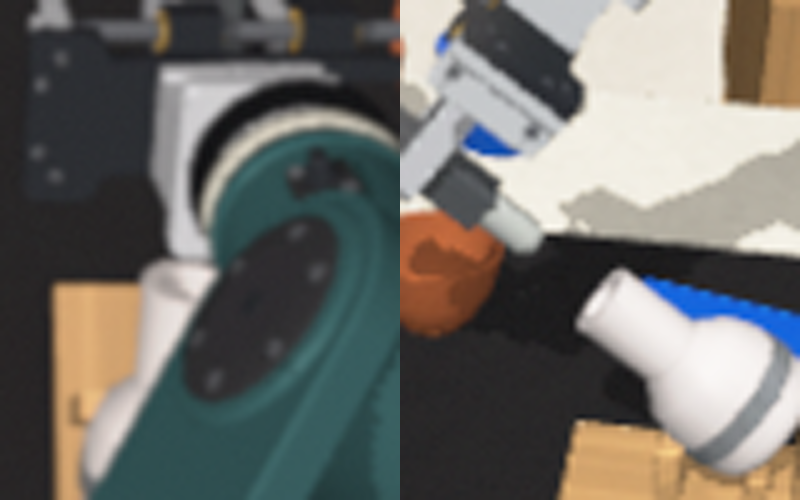

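The top view is hidden by the arm. In the side view the go tip is near (335,138), and the mouth is near (351,150). I'll compare both with the model's predictions.

Run:
```python
from h import *
o=robot.get_obs();R=Ro.from_euler('xyz',o['ee_rot']).as_matrix();T=o['tool_pos']
s=cv2.imread('pics/side1.png');k=12;x0,y0=320,122
big=cv2.resize(s[y0:y0+44,x0:x0+60],None,fx=k,fy=k,interpolation=cv2.INTER_CUBIC)
def mk(p,c): q=((p-[x0,y0]+.5)*k).astype(int); cv2.circle(big,tuple(int(v) for v in q),3,c,-1)
O=T+R@[0,0,TZ]; 
print('tip',proj('side',O-.085*R[:,0]),'shoulder',proj('side',O-.05*R[:,0]))
for a in np.linspace(0,2*np.pi,12,endpoint=False):
    e=np.cos(a)*R[:,1]+np.sin(a)*R[:,2]
    mk(proj('side',O-.085*R[:,0]+.007*e),(0,0,255)); mk(proj('side',O-.079*R[:,0]+.011*e),(0,160,255))
    P,Rb=bot([.503,-.199,.13],-.013,0); e=np.cos(a)*Rb[:,1]+np.sin(a)*Rb[:,2]
    mk(proj('side',np.array([.503,-.199,.13])+.0215*e),(0,200,0)); mk(proj('side',np.array([.503,-.199,.13])+.0127*e),(255,0,0))
cv2.imwrite('pics/c3.png',big)
```

```text
tip [336.9955752  138.17039238] shoulder [327.20309976 130.8914652 ]
```

View pics/c3.png

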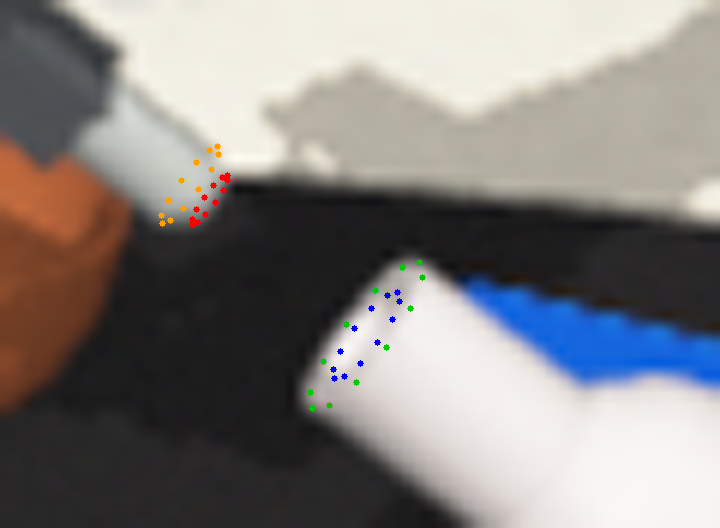

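The side view shows the model's rim and tip markers within about 1 px of the real edges. I'll go closer so the plug stands over the dark mat, then compare the two midlines numerically.

Emit:
{"api": "carry_out", "payload": {
  "deltas": [
    {"dx": -0.6,"dy": 0.1,"dz": 0.15,"wx": 0,"wy": 0,"wz": 0,"gripper": 255},
    {"dx": -0.6,"dy": 0,"dz": 0.1,"wx": 0,"wy": 0,"wz": 0,"gripper": 255},
    {"dx": -0.6,"dy": 0,"dz": 0,"wx": 0,"wy": 0,"wz": 0,"gripper": 255},
    {"dx": 0,"dy": 0,"dz": 0,"wx": 0,"wy": 0,"wz": 0,"gripper": 255},
    {"dx": 0,"dy": 0,"dz": 0,"wx": 0,"wy": 0,"wz": 0,"gripper": 255}
  ]
}}

```text
time: 8.87
tool_pos: [0.5403, -0.2, 0.2517]
ee_rot: [-3.141, -0.613, -0.014]
wrist_force: [0.1, -0.5, -2.5]
width: 0.0255
finger_force: 30.0
```

```bash
cat > mid.py <<'E'
import sys
from h import *
M=np.array([.503,-.199,.13]); yaw=-.013
im=eyes.snapshot('side'); cv2.imwrite(f'pics/{sys.argv[1]}.png',im[:,:,::-1])
go(*bot(M,yaw,float(sys.argv[2])))
o=robot.get_obs();R=Ro.from_euler('xyz',o['ee_rot']).as_matrix();O=o['tool_pos']+R@[0,0,TZ]
print('tool',o['tool_pos'].round(4),o['ee_rot'].round(4))
g=im.min(2).astype(np.float32)
_,Rb=bot(M,yaw,0);b=Rb[:,0]
def prof(C,ax,Rr):
    p0=proj('side',C);p1=proj('side',C+.001*ax);d=p1-p0;mm=np.linalg.norm(d);n=np.array([-d[1],d[0]])/mm
    q=proj('side',C+.01*Rr[:,2]); 
    s=np.arange(-11,11.01,.25); xy=p0+s[:,None]*n
    v=cv2.remap(g,xy[:,0].astype(np.float32)[None],xy[:,1].astype(np.float32)[None],cv2.INTER_LINEAR)[0]
    c=len(s)//2; pk=np.median(v[c-4:c+5])
    def edge(k):
        i=c
        while 0<i<len(s)-1 and v[i]>.5*(pk+30): i+=k
        j=i-k; return s[j]+(s[i]-s[j])*(v[j]-.5*(pk+30))/(v[j]-v[i]+1e-6)
    a,e=edge(-1),edge(1)
    return pk,a,e,(a+e)/2,(q-p0)@n/10
for dd in(.08,.076,.072,.068,.064,.060,.056): print('plug',dd,np.round(prof(O-dd*R[:,0],R[:,0],R),2))
for dd in(.006,.012,.018,.024,.03,.036): print('neck',dd,np.round(prof(M-dd*b,b,Rb),2))
E
python3 mid.py side2 .1
```

```text
t 8.9167 turn [ 0.01 -0.03 -0.  ] shift [-0.06 -0.04  0.05] F [-0.8  0.1 -3.1] w 0.02582839293961679
tool [ 0.5408 -0.2003  0.2524] [ 3.1408 -0.6141 -0.0136]
plug 0.08 [194.34  -3.36   3.36   0.    -0.31]
plug 0.076 [ 1.9594e+02 -3.5000e+00  3.5900e+00  5.0000e-02 -3.1000e-01]
plug 0.072 [ 1.9613e+02 -3.5700e+00  3.6200e+00  3.0000e-02 -3.1000e-01]
plug 0.068 [ 1.9542e+02 -3.5200e+00  3.6400e+00  6.0000e-02 -3.1000e-01]
plug 0.064 [ 1.9608e+02 -3.4400e+00  3.7100e+00  1.3000e-01 -3.1000e-01]
plug 0.06 [ 1.9595e+02 -3.4800e+00  3.7700e+00  1.5000e-01 -3.1000e-01]
plug 0.056 [181.94  -3.59  41.47  18.94  -0.31]
neck 0.006 [225.34  -6.82   7.52   0.35  -0.31]
neck 0.012 [230.94  -6.74   7.57   0.41  -0.31]
neck 0.018 [231.5   -6.71   7.5    0.39  -0.31]
neck 0.024 [232.09  -6.79   7.43   0.32  -0.3 ]
neck 0.03 [232.84  -6.8    7.36   0.28  -0.3 ]
neck 0.036 [233.44  -6.87   7.43   0.28  -0.3 ]
```

Run:
```python
from h import *
M=np.array([.503,-.199,.13])
g=cv2.imread('pics/top0.png').min(2).astype(np.float32)
_,Rb=bot(M,-.013,0);b=Rb[:,0]
for dd in(.012,.018,.024,.03,.036,.042):
    C=M-dd*b;p0=proj('top',C);d=proj('top',C+.001*b)-p0;n=np.array([-d[1],d[0]])/np.linalg.norm(d)
    s=np.arange(-14,14.01,.25);xy=p0+s[:,None]*n
    v=cv2.remap(g,xy[:,0].astype(np.float32)[None],xy[:,1].astype(np.float32)[None],cv2.INTER_LINEAR)[0]
    c=len(s)//2;pk=np.median(v[c-4:c+5]);e=[]
    for k in(-1,1):
        i=c;bg=v[c+k*52]; th=.5*(pk+bg)
        while v[i]>th:i+=k
        j=i-k;e.append(s[j]+(s[i]-s[j])*(v[j]-th)/(v[j]-v[i]))
    q=(proj('top',C+[0,.001,0])-p0)@n
    print(dd,pk,v[c-52],v[c+52],np.round(e,2),'y mm',round((e[0]+e[1])/2/q,2))
```

```text
0.012 215.625 111.0 34.601562 [-9.11  8.87] y mm 0.28
0.018 218.625 110.58008 33.375 [-9.09  8.92] y mm 0.19
0.024 219.03125 111.28125 33.78125 [-9.17  8.96] y mm 0.24
0.03 219.0 111.24121 29.179688 [-9.16  9.08] y mm 0.09
0.036 219.0625 112.052734 26.859375 [-9.2   9.13] y mm 0.09
0.042 217.51562 111.234375 28.8125 [-9.27  9.2 ] y mm 0.07
```

Emit:
{"api": "carry_out", "payload": {
  "deltas": [
    {"dx": -0.3,"dy": -0.04,"dz": -0.05,"wx": 0,"wy": -0.03,"wz": 0,"gripper": 255},
    {"dx": -0.3,"dy": 0,"dz": 0,"wx": 0,"wy": 0,"wz": 0,"gripper": 255},
    {"dx": -0.2,"dy": 0,"dz": 0,"wx": 0,"wy": 0,"wz": 0,"gripper": 255},
    {"dx": -0.1,"dy": 0,"dz": 0,"wx": 0,"wy": 0,"wz": 0,"gripper": 255},
    {"dx": -0.1,"dy": 0,"dz": 0,"wx": 0,"wy": 0,"wz": 0,"gripper": 255},
    {"dx": 0,"dy": 0,"dz": 0,"wx": 0,"wy": 0,"wz": 0,"gripper": 255}
  ]
}}

```text
time: 9.42
tool_pos: [0.5231, -0.1996, 0.2402]
ee_rot: [-3.141, -0.608, -0.015]
wrist_force: [0.6, 0.0, -3.1]
width: 0.0253
finger_force: 30.0
```

```bash
python3 mid.py side3 .05 | grep -v neck
```

```text
t 9.4667 turn [ 0.01  0.02 -0.01] shift [-1.5  -0.02  0.07] F [ 1.  -0.5 -2.9] w 0.02602998605812226
tool [ 0.5233 -0.1996  0.2405] [-3.1414 -0.6084 -0.0146]
plug 0.08 [193.51  -7.88   6.48  -0.7   -0.31]
plug 0.076 [195.3   -7.25   4.27  -1.49  -0.31]
plug 0.072 [ 1.9512e+02 -3.4400e+00  3.7000e+00  1.3000e-01 -3.1000e-01]
plug 0.068 [195.66  -3.33   3.74   0.21  -0.31]
plug 0.064 [195.95  -3.35   3.78   0.21  -0.31]
plug 0.06 [ 1.9593e+02 -3.3900e+00  3.7100e+00  1.6000e-01 -3.1000e-01]
plug 0.056 [186.79  -3.41   3.81   0.2   -0.31]
```

Emit:
{"api": "carry_out", "payload": {
  "deltas": [
    {"dx": -0.1,"dy": -0.02,"dz": 0.04,"wx": 0,"wy": 0.01,"wz": 0,"gripper": 255},
    {"dx": -0.15,"dy": 0,"dz": 0,"wx": 0,"wy": 0,"wz": 0,"gripper": 255},
    {"dx": -0.15,"dy": 0,"dz": 0,"wx": 0,"wy": 0,"wz": 0,"gripper": 255},
    {"dx": -0.15,"dy": 0,"dz": 0,"wx": 0,"wy": 0,"wz": 0,"gripper": 255},
    {"dx": 0,"dy": 0,"dz": 0,"wx": 0,"wy": 0,"wz": 0,"gripper": 255}
  ]
}}

```text
time: 9.88
tool_pos: [0.5146, -0.1994, 0.2332]
ee_rot: [3.141, -0.61, -0.014]
wrist_force: [3.5, -1.7, -5.6]
width: 0.0259
finger_force: 30.0
```

```bash
cat > st.py <<'E'
from h import *
go(*bot([.503,-.199,.13],-.013,.05))
o=robot.get_obs();R=Ro.from_euler('xyz',o['ee_rot']);print('F tool',R.inv().apply(o['wrist_force']).round(1),'T tool',R.inv().apply(o['wrist_torque']).round(2),o['tool_pos'].round(4))
E
python3 st.py
```

```text
t 9.8833 turn [ 0.01  0.01 -0.01] shift [-0.93 -0.01  0.02] F [ 3.5 -1.7 -5.6] w 0.025939262142519848
F tool [-0.3  1.6  6.6] T tool [-0.46 -0.2  -0.14] [ 0.5146 -0.1994  0.2332]
```

Emit:
{"api": "carry_out", "payload": {
  "deltas": [
    {"dx": 0,"dy": 0.02,"dz": 0.035,"wx": 0,"wy": 0,"wz": 0,"gripper": 255},
    {"dx": -0.1,"dy": 0,"dz": 0,"wx": 0,"wy": 0,"wz": 0,"gripper": 255},
    {"dx": -0.1,"dy": 0,"dz": 0,"wx": 0,"wy": 0,"wz": 0,"gripper": 255},
    {"dx": -0.1,"dy": 0,"dz": 0,"wx": 0,"wy": 0,"wz": 0,"gripper": 255},
    {"dx": 0,"dy": 0,"dz": 0,"wx": 0,"wy": 0,"wz": 0,"gripper": 255}
  ]
}}

```text
time: 10.3
tool_pos: [0.5098, -0.1993, 0.2292]
ee_rot: [-3.141, -0.609, -0.014]
wrist_force: [1.6, -2.0, -3.8]
width: 0.0264
finger_force: 30.0
```

```bash
python3 st.py
```

```text
t 10.3 turn [ 0.    0.02 -0.01] shift [-0.62 -0.01 -0.01] F [ 1.6 -2.  -3.8] w 0.02643622270274851
F tool [-0.9  2.   4. ] T tool [-0.26 -0.67 -0.1 ] [ 0.5098 -0.1993  0.2292]
```

Emit:
{"api": "carry_out", "payload": {
  "deltas": [
    {"dx": 0,"dy": 0.025,"dz": 0.015,"wx": 0,"wy": 0,"wz": 0,"gripper": 255},
    {"dx": -0.15,"dy": 0,"dz": 0,"wx": 0,"wy": 0,"wz": 0,"gripper": 255},
    {"dx": -0.15,"dy": 0,"dz": 0,"wx": 0,"wy": 0,"wz": 0,"gripper": 255},
    {"dx": -0.12,"dy": 0,"dz": 0,"wx": 0,"wy": 0,"wz": 0,"gripper": 255},
    {"dx": 0,"dy": 0,"dz": 0,"wx": 0,"wy": 0,"wz": 0,"gripper": 255},
    {"dx": 0,"dy": 0,"dz": 0,"wx": 0,"wy": 0,"wz": 0,"gripper": 255}
  ]
}}

```text
time: 10.8
tool_pos: [0.5033, -0.1996, 0.2243]
ee_rot: [-3.141, -0.609, -0.015]
wrist_force: [0.4, 0.2, -2.8]
width: 0.0258
finger_force: 30.0
```

```bash
python3 st.py
```

```text
t 10.8 turn [ 0.    0.01 -0.01] shift [-0.22 -0.03 -0.02] F [ 0.4  0.2 -2.8] w 0.025783535153962273
F tool [-1.2 -0.2  2.6] T tool [-0.02 -0.75 -0.01] [ 0.5033 -0.1996  0.2243]
```

Emit:
{"api": "carry_out", "payload": {
  "deltas": [
    {"dx": -0.07,"dy": 0,"dz": 0,"wx": 0,"wy": 0,"wz": 0,"gripper": 255},
    {"dx": -0.07,"dy": 0,"dz": 0,"wx": 0,"wy": 0,"wz": 0,"gripper": 255},
    {"dx": 0,"dy": 0,"dz": 0,"wx": 0,"wy": 0,"wz": 0,"gripper": 255},
    {"dx": 0,"dy": 0,"dz": 0,"wx": 0,"wy": 0,"wz": 0,"gripper": 255}
  ]
}}

```text
time: 11.13
tool_pos: [0.5012, -0.1997, 0.2229]
ee_rot: [-3.141, -0.61, -0.014]
wrist_force: [-0.1, -0.2, -2.4]
width: 0.0258
finger_force: 30.0
```

```bash
python3 st.py
```

```text
t 11.1333 turn [ 0.    0.01 -0.01] shift [-0.09 -0.03 -0.02] F [-0.1 -0.2 -2.4] w 0.025782189085928914
F tool [-1.5  0.2  1.9] T tool [ 0.02 -0.7   0.04] [ 0.5012 -0.1997  0.2229]
```

Emit:
{"api": "carry_out", "payload": {
  "deltas": [
    {"dx": -0.05,"dy": 0,"dz": 0,"wx": 0,"wy": 0,"wz": 0,"gripper": 255},
    {"dx": -0.05,"dy": 0,"dz": 0,"wx": 0,"wy": 0,"wz": 0,"gripper": 255},
    {"dx": 0,"dy": 0,"dz": 0,"wx": 0,"wy": 0,"wz": 0,"gripper": 255},
    {"dx": 0,"dy": 0,"dz": 0,"wx": 0,"wy": 0,"wz": 0,"gripper": 255}
  ]
}}

```text
time: 11.47
tool_pos: [0.4996, -0.1997, 0.2218]
ee_rot: [-3.142, -0.61, -0.014]
wrist_force: [-0.7, -0.1, -2.8]
width: 0.0256
finger_force: 30.0
```

```bash
python3 st.py
```

```text
t 11.4667 turn [ 0.01  0.01 -0.01] shift [ 0.01 -0.04 -0.02] F [-0.7 -0.1 -2.8] w 0.025589490345254366
F tool [-2.1  0.1  1.9] T tool [-0.02 -0.69 -0.02] [ 0.4996 -0.1997  0.2218]
```

Emit:
{"api": "carry_out", "payload": {
  "deltas": [
    {"dx": -0.05,"dy": 0,"dz": 0,"wx": 0,"wy": 0,"wz": 0,"gripper": 255},
    {"dx": 0,"dy": 0,"dz": 0,"wx": 0,"wy": 0,"wz": 0,"gripper": 255},
    {"dx": 0,"dy": 0,"dz": 0,"wx": 0,"wy": 0,"wz": 0,"gripper": 255}
  ]
}}

```text
time: 11.72
tool_pos: [0.4992, -0.1997, 0.2218]
ee_rot: [3.141, -0.611, -0.014]
wrist_force: [2.7, 0.0, -2.9]
width: 0.0255
finger_force: 30.0
```

```bash
python3 st.py
```

```text
t 11.7167 turn [ 0.01 -0.   -0.01] shift [ 0.02 -0.04 -0.01] F [ 2.7  0.  -2.9] w 0.025470377630942263
F tool [ 0.6 -0.   3.9] T tool [ 0.04 -0.28  0.01] [ 0.4992 -0.1997  0.2218]
```

Emit:
{"api": "carry_out", "payload": {
  "deltas": [
    {"dx": -0.04,"dy": 0,"dz": 0,"wx": 0,"wy": 0,"wz": 0,"gripper": 255},
    {"dx": 0,"dy": 0,"dz": 0,"wx": 0,"wy": 0,"wz": 0,"gripper": 255},
    {"dx": 0,"dy": 0,"dz": 0,"wx": 0,"wy": 0,"wz": 0,"gripper": 255}
  ]
}}

```text
time: 11.97
tool_pos: [0.499, -0.1998, 0.2219]
ee_rot: [3.141, -0.613, -0.015]
wrist_force: [5.2, 0.6, -2.2]
width: 0.026
finger_force: 30.0
```

```bash
python3 mid.py side4 .05 | grep tool; python3 st.py
```

```text
tool [ 0.499  -0.1998  0.2219] [ 3.1413 -0.6127 -0.0145]
t 12.0167 turn [ 0.01 -0.02 -0.01] shift [ 0.03 -0.04  0.  ] F [ 4.7  0.4 -2.4] w 0.025604852855149483
F tool [ 2.5 -0.5  4.7] T tool [0.04 0.25 0.1 ] [ 0.499  -0.1998  0.2219]
```

```bash
python3 -c "
import cv2;s=cv2.imread('pics/side4.png');cv2.imwrite('pics/c4.png',cv2.resize(s[100:180,310:410],None,fx=6,fy=6,interpolation=cv2.INTER_CUBIC))"
```

```text
(no output)
```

View pics/c4.png

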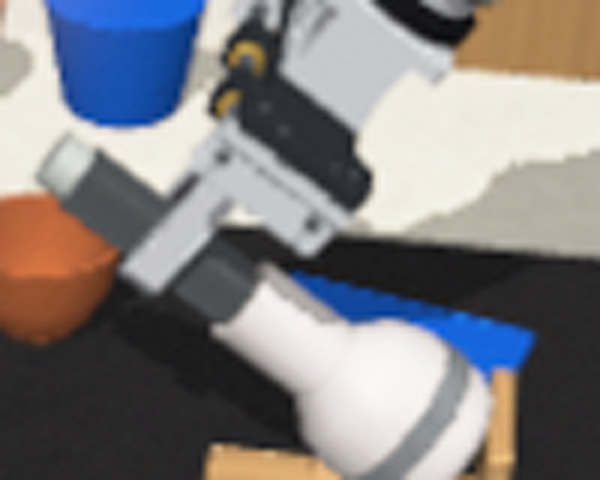

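The gauge is seated, with the shoulder against the rim at crop (240,300), and the wrist felt light axial contact. Next I draw it out and turn it.

Emit:
{"api": "carry_out", "payload": {
  "deltas": [
    {"dx": 0.2,"dy": 0,"dz": 0,"wx": 0,"wy": 0,"wz": 0,"gripper": 255},
    {"dx": 0.3,"dy": 0,"dz": 0,"wx": 0,"wy": 0,"wz": 0,"gripper": 255},
    {"dx": 0.4,"dy": 0,"dz": 0,"wx": 0,"wy": 0,"wz": 0,"gripper": 255},
    {"dx": 0.4,"dy": 0,"dz": 0,"wx": 0,"wy": 0,"wz": 0,"gripper": 255},
    {"dx": 0.4,"dy": 0,"dz": 0,"wx": 0,"wy": 0,"wz": 0,"gripper": 255},
    {"dx": 0.5,"dy": 0,"dz": 0,"wx": 0,"wy": 0,"wz": 0,"gripper": 255},
    {"dx": 0.6,"dy": 0,"dz": 0,"wx": 0,"wy": 0,"wz": 0,"gripper": 255},
    {"dx": 0.6,"dy": 0,"dz": 0,"wx": 0,"wy": 0,"wz": 0,"gripper": 255},
    {"dx": 0.6,"dy": 0,"dz": 0,"wx": 0,"wy": 0,"wz": 0,"gripper": 255},
    {"dx": 0,"dy": 0,"dz": 0,"wx": 0,"wy": 0,"wz": 0,"gripper": 255},
    {"dx": 0,"dy": 0,"dz": 0,"wx": 0,"wy": 0,"wz": -0.6,"gripper": 255},
    {"dx": 0,"dy": 0,"dz": 0,"wx": 0,"wy": 0,"wz": -1,"gripper": 255},
    {"dx": 0,"dy": 0,"dz": 0,"wx": 0,"wy": 0,"wz": -1,"gripper": 255},
    {"dx": 0,"dy": 0,"dz": 0,"wx": 0,"wy": 0,"wz": -1,"gripper": 255},
    {"dx": 0,"dy": 0,"dz": 0,"wx": 0,"wy": 0,"wz": -1,"gripper": 255},
    {"dx": 0,"dy": 0,"dz": 0,"wx": 0,"wy": 0,"wz": -1,"gripper": 255}
  ]
}}

```text
time: 13.35
tool_pos: [0.5636, -0.2005, 0.2661]
ee_rot: [2.73, -0.462, 0.762]
wrist_force: [-0.7, -0.1, -3.3]
width: 0.0257
finger_force: 30.0
```

```bash
python3 st.py;python3 -c "
from h import *
print(robot.get_obs()['joint_positions'])
go(*bot([.503,-.199,.13],-.013,.13,-1))"
```

```text
t 13.35 turn [-0.01  0.02  5.64] shift [-3.88 -0.03 -0.04] F [-0.7 -0.1 -3.3] w 0.02566380429722444
F tool [-2.  -1.5  2.4] T tool [ 0.39 -0.54 -0.09] [ 0.5636 -0.2005  0.2661]
[-0.56522737 -0.07589417  1.69814368  0.3607856   1.01418466  0.22906124]
t 13.35 turn [-2.000e-02 -1.000e-02 -2.054e+01] shift [-0.12  0.03 -0.04] F [-0.7 -0.1 -3.3] w 0.02566380429722444
```

Emit:
{"api": "carry_out", "payload": {
  "deltas": [
    {"dx": 0,"dy": 0,"dz": 0,"wx": 0,"wy": 0,"wz": -1,"gripper": 255},
    {"dx": 0,"dy": 0,"dz": 0,"wx": 0,"wy": 0,"wz": -1,"gripper": 255},
    {"dx": 0,"dy": 0,"dz": 0,"wx": 0,"wy": 0,"wz": -1,"gripper": 255},
    {"dx": 0,"dy": 0,"dz": 0,"wx": 0,"wy": 0,"wz": -1,"gripper": 255},
    {"dx": 0,"dy": 0,"dz": 0,"wx": 0,"wy": 0,"wz": -1,"gripper": 255},
    {"dx": 0,"dy": 0,"dz": 0,"wx": 0,"wy": 0,"wz": -1,"gripper": 255},
    {"dx": 0,"dy": 0,"dz": 0,"wx": 0,"wy": 0,"wz": -1,"gripper": 255},
    {"dx": 0,"dy": 0,"dz": 0,"wx": 0,"wy": 0,"wz": -1,"gripper": 255},
    {"dx": 0,"dy": 0,"dz": 0,"wx": 0,"wy": 0,"wz": -1,"gripper": 255},
    {"dx": 0,"dy": 0,"dz": 0,"wx": 0,"wy": 0,"wz": -1,"gripper": 255},
    {"dx": 0,"dy": 0,"dz": 0,"wx": 0,"wy": 0,"wz": -1,"gripper": 255},
    {"dx": 0,"dy": 0,"dz": 0,"wx": 0,"wy": 0,"wz": -1,"gripper": 255},
    {"dx": 0,"dy": 0,"dz": 0,"wx": 0,"wy": 0,"wz": -1,"gripper": 255},
    {"dx": 0,"dy": 0,"dz": 0,"wx": 0,"wy": 0,"wz": -1,"gripper": 255},
    {"dx": 0,"dy": 0,"dz": 0,"wx": 0,"wy": 0,"wz": -1,"gripper": 255},
    {"dx": 0,"dy": 0,"dz": 0,"wx": 0,"wy": 0,"wz": -1,"gripper": 255},
    {"dx": 0,"dy": 0,"dz": 0,"wx": 0,"wy": 0,"wz": -1,"gripper": 255},
    {"dx": 0,"dy": 0,"dz": 0,"wx": 0,"wy": 0,"wz": -1,"gripper": 255},
    {"dx": 0,"dy": 0,"dz": 0,"wx": 0,"wy": 0,"wz": -1,"gripper": 255},
    {"dx": 0,"dy": 0,"dz": 0,"wx": 0,"wy": 0,"wz": -1,"gripper": 255}
  ]
}}

```text
time: 15.02
tool_pos: [0.5635, -0.2005, 0.2661]
ee_rot: [3.097, 0.607, 3.05]
wrist_force: [-0.6, 0.4, -2.7]
width: 0.0256
finger_force: 30.0
```

Emit:
{"api": "carry_out", "payload": {
  "deltas": [
    {"dx": 0,"dy": 0,"dz": 0,"wx": 0,"wy": 0,"wz": -0.5,"gripper": 255},
    {"dx": 0.5,"dy": 0,"dz": 0,"wx": 0,"wy": 0,"wz": 0,"gripper": 255},
    {"dx": 0.5,"dy": 0,"dz": 0,"wx": 0,"wy": 0,"wz": 0,"gripper": 255},
    {"dx": 0.5,"dy": 0,"dz": 0,"wx": 0,"wy": 0,"wz": 0,"gripper": 255},
    {"dx": 0.5,"dy": 0,"dz": 0,"wx": 0,"wy": 0,"wz": 0,"gripper": 255},
    {"dx": 0,"dy": 0,"dz": 0,"wx": 0,"wy": 0,"wz": 0,"gripper": 255},
    {"dx": 0,"dy": 0,"dz": 0,"wx": 0,"wy": 0,"wz": 0,"gripper": 255}
  ]
}}

```text
time: 15.6
tool_pos: [0.5301, -0.1997, 0.2428]
ee_rot: [3.134, 0.609, 3.114]
wrist_force: [0.4, -0.6, -3.5]
width: 0.026
finger_force: 30.0
```

```bash
cat > st2.py <<'E'
from h import *
go(*bot([.503,-.199,.13],-.013,.065,-1))
o=robot.get_obs();R=Ro.from_euler('xyz',o['ee_rot']);print('F tool',R.inv().apply(o['wrist_force']).round(1),'T tool',R.inv().apply(o['wrist_torque']).round(2),o['tool_pos'].round(4),o['joint_positions'].round(2))
E
python3 st2.py
```

```text
t 15.6 turn [-0.   -0.02 -0.1 ] shift [ 1.1   0.02 -0.03] F [ 0.4 -0.6 -3.5] w 0.02596453499004797
F tool [ 1.7 -0.6  3.1] T tool [-0.05  0.59  0.03] [ 0.5301 -0.1997  0.2428] [-0.61 -0.13  1.8   0.39  0.99 -2.29]
```

Emit:
{"api": "carry_out", "payload": {
  "deltas": [
    {"dx": 0,"dy": 0.01,"dz": -0.02,"wx": 0,"wy": -0.01,"wz": -0.08,"gripper": 255},
    {"dx": 0.4,"dy": 0,"dz": 0,"wx": 0,"wy": 0,"wz": 0,"gripper": 255},
    {"dx": 0.3,"dy": 0,"dz": 0,"wx": 0,"wy": 0,"wz": 0,"gripper": 255},
    {"dx": 0.2,"dy": 0,"dz": 0,"wx": 0,"wy": 0,"wz": 0,"gripper": 255},
    {"dx": 0,"dy": 0,"dz": 0,"wx": 0,"wy": 0,"wz": 0,"gripper": 255},
    {"dx": 0,"dy": 0,"dz": 0,"wx": 0,"wy": 0,"wz": 0,"gripper": 255},
    {"dx": 0,"dy": 0,"dz": 0,"wx": 0,"wy": 0,"wz": 0,"gripper": 255}
  ]
}}

```text
time: 16.18
tool_pos: [0.5161, -0.1994, 0.2339]
ee_rot: [-3.141, 0.611, 3.127]
wrist_force: [0.1, 0.6, -2.6]
width: 0.0259
finger_force: 30.0
```

```bash
python3 st2.py; sed -e "s/'plug',dd,np.round(prof(O-dd\*R\[:,0\],R\[:,0\],R)/'plug',dd,np.round(prof(O+dd*R[:,0],-R[:,0],R)/" -e 's/(.08,.076,.*056)/(.054,.057,.06,.063)/' mid.py > mid2.py; python3 mid2.py side5 .05 | grep -v t
```

```text
t 16.1833 turn [-0.01  0.   -0.01] shift [0.27 0.01 0.  ] F [ 0.1  0.6 -2.6] w 0.02589181266219919
F tool [1.4 0.6 2.2] T tool [ 0.03  0.59 -0.02] [ 0.5161 -0.1994  0.2339] [-0.62 -0.16  1.84  0.41  0.98 -2.33]
plug 0.054 [ 1.1825e+02 -5.1500e+00  5.2500e+00  5.0000e-02 -3.1000e-01]
plug 0.057 [ 1.8846e+02 -4.5500e+00  4.7100e+00  8.0000e-02 -3.1000e-01]
plug 0.06 [ 2.1048e+02 -4.3200e+00  4.4700e+00  7.0000e-02 -3.1000e-01]
plug 0.063 [ 2.0956e+02 -4.3100e+00  4.6700e+00  1.8000e-01 -3.1000e-01]
neck 0.006 [ 2.212e+02 -6.840e+00  7.190e+00  1.700e-01 -3.100e-01]
neck 0.012 [ 2.3103e+02 -6.7400e+00  7.1900e+00  2.3000e-01 -3.1000e-01]
neck 0.018 [ 2.3154e+02 -6.7100e+00  7.1300e+00  2.1000e-01 -3.1000e-01]
neck 0.024 [232.23  -6.78   7.27   0.24  -0.3 ]
neck 0.03 [232.29  -6.8    7.36   0.28  -0.3 ]
neck 0.036 [233.55  -6.87   7.41   0.27  -0.3 ]
```

Emit:
{"api": "carry_out", "payload": {
  "deltas": [
    {"dx": 0.1,"dy": 0,"dz": -0.01,"wx": 0,"wy": 0,"wz": 0,"gripper": 255},
    {"dx": 0.08,"dy": 0,"dz": 0,"wx": 0,"wy": 0,"wz": 0,"gripper": 255},
    {"dx": 0,"dy": 0,"dz": 0,"wx": 0,"wy": 0,"wz": 0,"gripper": 255},
    {"dx": 0,"dy": 0,"dz": 0,"wx": 0,"wy": 0,"wz": 0,"gripper": 255}
  ]
}}

```text
time: 16.57
tool_pos: [0.5135, -0.1994, 0.2326]
ee_rot: [-3.141, 0.613, 3.127]
wrist_force: [2.9, -0.1, -3.6]
width: 0.0261
finger_force: 30.0
```

```bash
python3 st2.py
```

```text
t 16.5667 turn [-0.01  0.02 -0.01] shift [0.12 0.01 0.03] F [ 2.9 -0.1 -3.6] w 0.026057198186915206
F tool [-0.3 -0.1  4.6] T tool [-0.03  0.01  0.04] [ 0.5135 -0.1994  0.2326] [-0.63 -0.16  1.84  0.41  0.98 -2.33]
```

Emit:
{"api": "carry_out", "payload": {
  "deltas": [
    {"dx": 0.06,"dy": 0,"dz": 0,"wx": 0,"wy": 0,"wz": 0,"gripper": 255},
    {"dx": 0,"dy": 0,"dz": 0,"wx": 0,"wy": 0,"wz": 0,"gripper": 255},
    {"dx": 0,"dy": 0,"dz": 0,"wx": 0,"wy": 0,"wz": 0,"gripper": 255},
    {"dx": 0,"dy": 0,"dz": 0,"wx": 0,"wy": 0,"wz": 0,"gripper": 255}
  ]
}}

```text
time: 16.9
tool_pos: [0.5131, -0.1995, 0.2327]
ee_rot: [-3.141, 0.615, 3.127]
wrist_force: [5.8, 1.3, -1.5]
width: 0.0258
finger_force: 30.0
```

```bash
python3 st2.py; python3 mid2.py side6 .05 | grep -v t; python3 -c "
import cv2;s=cv2.imread('pics/side6.png');cv2.imwrite('pics/c6.png',cv2.resize(s[115:175,315:395],None,fx=9,fy=9,interpolation=cv2.INTER_CUBIC))"
```

```text
t 16.9 turn [-0.01  0.04 -0.01] shift [0.11 0.02 0.04] F [ 5.8  1.3 -1.5] w 0.025790430496362055
F tool [-3.9  1.4  4.5] T tool [-0.08 -0.54  0.08] [ 0.5131 -0.1995  0.2327] [-0.63 -0.16  1.85  0.41  0.98 -2.33]
plug 0.054 [ 1.1592e+02 -5.1500e+00  5.2100e+00  3.0000e-02 -3.1000e-01]
plug 0.057 [ 1.818e+02 -4.520e+00  4.870e+00  1.800e-01 -3.100e-01]
plug 0.06 [ 2.0884e+02 -4.3700e+00  4.6500e+00  1.4000e-01 -3.1000e-01]
plug 0.063 [210.44  -4.43   4.89   0.23  -0.31]
neck 0.006 [ 2.2335e+02 -6.8200e+00  7.1800e+00  1.8000e-01 -3.1000e-01]
neck 0.012 [ 2.3028e+02 -6.7500e+00  7.2000e+00  2.2000e-01 -3.1000e-01]
neck 0.018 [ 2.3229e+02 -6.7000e+00  7.1100e+00  2.0000e-01 -3.1000e-01]
neck 0.024 [ 2.3223e+02 -6.7800e+00  7.0300e+00  1.2000e-01 -3.0000e-01]
neck 0.03 [232.31  -6.82   7.31   0.24  -0.3 ]
neck 0.036 [233.22  -6.87   7.42   0.27  -0.3 ]
```

View pics/c6.png

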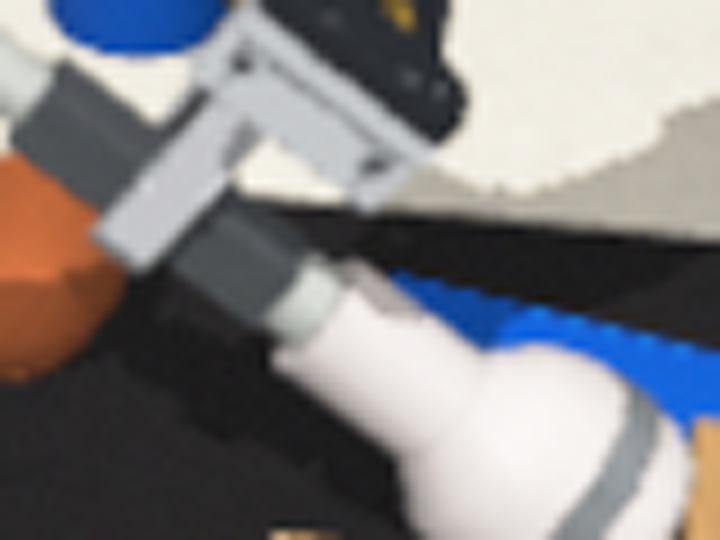

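The no-go face sits squarely on the rim at crop (310,310), about 5 N, and does not enter. I retreat now.

Emit:
{"api": "carry_out", "payload": {
  "deltas": [
    {"dx": 0,"dy": 0,"dz": 0,"wx": 0,"wy": 0,"wz": 0,"gripper": 255},
    {"dx": 0,"dy": 0,"dz": 0,"wx": 0,"wy": 0,"wz": 0,"gripper": 255},
    {"dx": 0,"dy": 0,"dz": 0,"wx": 0,"wy": 0,"wz": 0,"gripper": 255},
    {"dx": -0.2,"dy": 0,"dz": 0,"wx": 0,"wy": 0,"wz": 0,"gripper": 255},
    {"dx": -0.5,"dy": 0,"dz": 0,"wx": 0,"wy": 0,"wz": 0,"gripper": 255},
    {"dx": -0.7,"dy": 0,"dz": 0,"wx": 0,"wy": 0,"wz": 0,"gripper": 255},
    {"dx": -0.8,"dy": 0,"dz": 0,"wx": 0,"wy": 0,"wz": 0,"gripper": 255},
    {"dx": -0.5,"dy": 0,"dz": -0.5,"wx": 0,"wy": 0,"wz": 0,"gripper": 255},
    {"dx": 0,"dy": 0,"dz": -0.7,"wx": 0,"wy": 0,"wz": 0,"gripper": 255},
    {"dx": 0,"dy": 0,"dz": -0.7,"wx": 0,"wy": 0,"wz": 0,"gripper": 255},
    {"dx": 0,"dy": 0,"dz": 0,"wx": 0,"wy": 0,"wz": 0,"gripper": 255}
  ]
}}

```text
time: 17.87
tool_pos: [0.5348, -0.2001, 0.2963]
ee_rot: [-3.138, 0.614, 3.129]
wrist_force: [1.4, 0.2, -1.9]
width: 0.0256
finger_force: 30.0
```

```bash
cat > st3.py <<'E'
from h import *
go([.5034,.1812,.1335],down(-2.878))
o=robot.get_obs();print(o['tool_pos'].round(4),o['ee_rot'].round(3),o['joint_positions'].round(2))
go(o['tool_pos'],down(o['ee_rot'][2]))
E
python3 st3.py
```

```text
t 17.8667 turn [-0.73  5.08 -2.24] shift [-3.45 18.81  8.14] F [ 1.4  0.2 -1.9] w 0.025602086600847805
[ 0.5348 -0.2001  0.2963] [-3.138  0.614  3.129] [-0.6  -0.15  1.71  0.37  1.08 -2.25]
t 17.8667 turn [-0.03  5.12 -0.01] shift [0. 0. 0.] F [ 1.4  0.2 -1.9] w 0.025602086600847805
```

Emit:
{"api": "carry_out", "payload": {
  "deltas": [
    {"dx": 0,"dy": 0.5,"dz": 0,"wx": 0,"wy": 1,"wz": 0,"gripper": 255},
    {"dx": 0,"dy": 0.8,"dz": 0,"wx": 0,"wy": 1,"wz": 0,"gripper": 255},
    {"dx": 0,"dy": 1,"dz": 0,"wx": 0,"wy": 1,"wz": 0,"gripper": 255},
    {"dx": 0,"dy": 1,"dz": 0,"wx": 0,"wy": 1,"wz": 0,"gripper": 255},
    {"dx": 0,"dy": 1,"dz": 0,"wx": 0,"wy": 1,"wz": 0,"gripper": 255},
    {"dx": 0,"dy": 1,"dz": 0,"wx": 0,"wy": 0.1,"wz": 0,"gripper": 255},
    {"dx": 0,"dy": 1,"dz": 0,"wx": 0,"wy": 0,"wz": 0,"gripper": 255},
    {"dx": 0,"dy": 1,"dz": 0,"wx": 0,"wy": 0,"wz": 0,"gripper": 255},
    {"dx": 0,"dy": 1,"dz": 0,"wx": 0,"wy": 0,"wz": 0,"gripper": 255},
    {"dx": 0,"dy": 1,"dz": 0,"wx": 0,"wy": 0,"wz": 0,"gripper": 255},
    {"dx": 0,"dy": 1,"dz": 0,"wx": 0,"wy": 0,"wz": 0,"gripper": 255},
    {"dx": 0,"dy": 1,"dz": 0,"wx": 0,"wy": 0,"wz": 0,"gripper": 255},
    {"dx": 0,"dy": 1,"dz": 0,"wx": 0,"wy": 0,"wz": 0,"gripper": 255},
    {"dx": 0,"dy": 1,"dz": 0,"wx": 0,"wy": 0,"wz": -0.8,"gripper": 255},
    {"dx": 0,"dy": 1,"dz": 0,"wx": 0,"wy": 0,"wz": -0.8,"gripper": 255},
    {"dx": 0,"dy": 1,"dz": 0,"wx": 0,"wy": 0,"wz": -0.7,"gripper": 255},
    {"dx": 0,"dy": 0,"dz": 0,"wx": 0,"wy": 0,"wz": 0,"gripper": 255}
  ]
}}

```text
time: 19.28
tool_pos: [0.5329, 0.1096, 0.2923]
ee_rot: [3.138, -0.001, -2.873]
wrist_force: [0.1, 0.8, -2.8]
width: 0.026
finger_force: 30.0
```

```bash
python3 st3.py
```

```text
t 19.2833 turn [ 0.03 -0.01  0.04] shift [0.49 3.84 7.94] F [ 0.1  0.8 -2.8] w 0.026013153576788194
[0.5329 0.1096 0.2923] [ 3.138e+00 -1.000e-03 -2.873e+00] [ 0.1   0.08  1.4   0.    1.66 -1.74]
t 19.2833 turn [ 0.03 -0.01 -0.  ] shift [0. 0. 0.] F [ 0.1  0.8 -2.8] w 0.026013153576788194
```

Emit:
{"api": "carry_out", "payload": {
  "deltas": [
    {"dx": 0.1,"dy": 0.8,"dz": 0.3,"wx": 0.03,"wy": 0,"wz": 0.04,"gripper": 255},
    {"dx": 0.1,"dy": 0.8,"dz": 0.5,"wx": 0,"wy": 0,"wz": 0,"gripper": 255},
    {"dx": 0.1,"dy": 0.8,"dz": 0.8,"wx": 0,"wy": 0,"wz": 0,"gripper": 255},
    {"dx": 0.1,"dy": 0.8,"dz": 0.8,"wx": 0,"wy": 0,"wz": 0,"gripper": 255},
    {"dx": 0.1,"dy": 0.64,"dz": 0.8,"wx": 0,"wy": 0,"wz": 0,"gripper": 255},
    {"dx": 0,"dy": 0,"dz": 0.8,"wx": 0,"wy": 0,"wz": 0,"gripper": 255},
    {"dx": 0,"dy": 0,"dz": 0.8,"wx": 0,"wy": 0,"wz": 0,"gripper": 255},
    {"dx": 0,"dy": 0,"dz": 0.8,"wx": 0,"wy": 0,"wz": 0,"gripper": 255},
    {"dx": 0,"dy": 0,"dz": 0.4,"wx": 0,"wy": 0,"wz": 0,"gripper": 255},
    {"dx": 0,"dy": 0,"dz": 0,"wx": 0,"wy": 0,"wz": 0,"gripper": 255},
    {"dx": 0,"dy": 0,"dz": 0,"wx": 0,"wy": 0,"wz": 0,"gripper": 255}
  ]
}}

```text
time: 20.2
tool_pos: [0.5039, 0.1771, 0.1726]
ee_rot: [-3.138, -0.002, -2.885]
wrist_force: [-0.5, -0.2, -2.0]
width: 0.0256
finger_force: 30.0
```

```bash
python3 st3.py
python3 - <<'E'
from h import *
im=eyes.snapshot('side'); cv2.imwrite('pics/side7.png',im[:,:,::-1])
o=robot.get_obs();R=Ro.from_euler('xyz',o['ee_rot']).as_matrix();O=o['tool_pos']+R@[0,0,TZ];x=-R[:,0]
g=im.min(2).astype(np.float32)
for dd in(.055,.060,.065,.07,.075,-.054,-.058,-.062):
    p0=proj('side',O+dd*x); s=np.arange(-10,10.01,.25)
    n=proj('side',O+dd*x-[0,0,.001])-p0; mm=np.linalg.norm(n); n/=mm; xy=p0+s[:,None]*n
    v=cv2.remap(g,xy[:,0].astype(np.float32)[None],xy[:,1].astype(np.float32)[None],cv2.INTER_LINEAR)[0]
    c=len(s)//2;pk=v[c-4:c+5].max();th=.5*(pk+30);k=np.where(v>th)[0]
    print(dd,pk,s[k[0]],s[k[-1]],'down mm',round((s[k[0]]+s[k[-1]])/2/mm,2))
E
```

```text
t 20.2 turn [-0.03 -0.02 -0.06] shift [-0.03  0.2   1.96] F [-0.5 -0.2 -2. ] w 0.025584034414069312
[0.5039 0.1771 0.1726] [-3.138e+00 -2.000e-03 -2.885e+00] [ 0.23  0.12  1.6  -0.    1.43 -1.59]
t 20.2 turn [-0.03 -0.02  0.  ] shift [0. 0. 0.] F [-0.5 -0.2 -2. ] w 0.025584034414069312
0.055 225.62988 -4.25 5.25 down mm 1.58
0.06 228.13184 -4.0 5.0 down mm 1.58
0.065 231.0 -4.0 5.0 down mm 1.58
0.07 231.84375 -4.0 5.0 down mm 1.58
0.075 232.5 -4.0 5.25 down mm 1.97
-0.054 185.98438 -4.25 4.75 down mm 0.79
-0.058 156.375 -5.75 6.75 down mm 1.57
-0.062 152.61719 -6.0 7.0 down mm 1.57
```

Emit:
{"api": "carry_out", "payload": {
  "deltas": [
    {"dx": -0.03,"dy": 0.2,"dz": 0,"wx": -0.02,"wy": -0.02,"wz": -0.06,"gripper": 255},
    {"dx": 0,"dy": 0,"dz": 0.4,"wx": 0,"wy": 0,"wz": 0,"gripper": 255},
    {"dx": 0,"dy": 0,"dz": 0.4,"wx": 0,"wy": 0,"wz": 0,"gripper": 255},
    {"dx": 0,"dy": 0,"dz": 0.3,"wx": 0,"wy": 0,"wz": 0,"gripper": 255},
    {"dx": 0,"dy": 0,"dz": 0.2,"wx": 0,"wy": 0,"wz": 0,"gripper": 255},
    {"dx": 0,"dy": 0,"dz": 0.2,"wx": 0,"wy": 0,"wz": 0,"gripper": 255},
    {"dx": 0,"dy": 0,"dz": 0,"wx": 0,"wy": 0,"wz": 0,"gripper": 255},
    {"dx": 0,"dy": 0,"dz": 0,"wx": 0,"wy": 0,"wz": 0,"gripper": 255}
  ]
}}

```text
time: 20.92
tool_pos: [0.5032, 0.1813, 0.1426]
ee_rot: [-3.141, 0.001, -2.877]
wrist_force: [0.1, -0.4, -2.8]
width: 0.0256
finger_force: 30.0
```

```bash
python3 st3.py
```

```text
t 20.9167 turn [-0.01  0.    0.  ] shift [-0.01 -0.01  0.46] F [ 0.1 -0.4 -2.8] w 0.025633193780731735
[0.5032 0.1813 0.1426] [-3.141e+00  1.000e-03 -2.877e+00] [ 0.24  0.14  1.64 -0.    1.36 -1.59]
t 20.9167 turn [-0.01  0.   -0.  ] shift [0. 0. 0.] F [ 0.1 -0.4 -2.8] w 0.025633193780731735
```

Emit:
{"api": "carry_out", "payload": {
  "deltas": [
    {"dx": 0,"dy": 0,"dz": 0.15,"wx": 0,"wy": 0,"wz": 0,"gripper": 255},
    {"dx": 0,"dy": 0,"dz": 0.1,"wx": 0,"wy": 0,"wz": 0,"gripper": 255},
    {"dx": 0,"dy": 0,"dz": 0.1,"wx": 0,"wy": 0,"wz": 0,"gripper": 255},
    {"dx": 0,"dy": 0,"dz": 0.05,"wx": 0,"wy": 0,"wz": 0,"gripper": 255},
    {"dx": 0,"dy": 0,"dz": 0,"wx": 0,"wy": 0,"wz": 0,"gripper": 255},
    {"dx": 0,"dy": 0,"dz": 0,"wx": 0,"wy": 0,"wz": 0,"gripper": 255}
  ]
}}

```text
time: 21.42
tool_pos: [0.5033, 0.1813, 0.135]
ee_rot: [-3.141, 0.001, -2.877]
wrist_force: [-0.2, -0.0, -3.6]
width: 0.0262
finger_force: 30.0
```

```bash
python3 st3.py
```

```text
t 21.4167 turn [-0.01  0.01  0.  ] shift [-0.   -0.01  0.07] F [-0.2 -0.  -3.6] w 0.026204841688286833
[0.5033 0.1813 0.135 ] [-3.141e+00  1.000e-03 -2.877e+00] [ 0.24  0.15  1.64 -0.    1.35 -1.59]
t 21.4167 turn [-0.01  0.01 -0.  ] shift [0. 0. 0.] F [-0.2 -0.  -3.6] w 0.026204841688286833
```

Emit:
{"api": "carry_out", "payload": {
  "deltas": [
    {"dx": 0,"dy": 0,"dz": 0.05,"wx": 0,"wy": 0,"wz": 0,"gripper": 255},
    {"dx": 0,"dy": 0,"dz": 0.05,"wx": 0,"wy": 0,"wz": 0,"gripper": 255},
    {"dx": 0,"dy": 0,"dz": 0.02,"wx": 0,"wy": 0,"wz": 0,"gripper": 255},
    {"dx": 0,"dy": 0,"dz": 0,"wx": 0,"wy": 0,"wz": 0,"gripper": 255},
    {"dx": 0,"dy": 0,"dz": 0,"wx": 0,"wy": 0,"wz": 0,"gripper": 255}
  ]
}}

```text
time: 21.83
tool_pos: [0.5035, 0.1811, 0.1329]
ee_rot: [-3.14, 0.002, -2.877]
wrist_force: [0.9, -0.9, -1.8]
width: 0.0258
finger_force: 30.0
```

```bash
python3 st3.py
```

```text
t 21.8333 turn [-0.01  0.02  0.  ] shift [ 0.01  0.01 -0.03] F [ 0.9 -0.9 -1.8] w 0.02577247843691807
[0.5035 0.1811 0.1329] [-3.140e+00  2.000e-03 -2.877e+00] [ 0.24  0.15  1.65 -0.    1.34 -1.59]
t 21.8333 turn [-0.01  0.02 -0.  ] shift [0. 0. 0.] F [ 0.9 -0.9 -1.8] w 0.02577247843691807
```

Emit:
{"api": "carry_out", "payload": {
  "deltas": [
    {"dx": 0,"dy": 0,"dz": 0.03,"wx": 0,"wy": 0,"wz": 0,"gripper": 255},
    {"dx": 0,"dy": 0,"dz": 0,"wx": 0,"wy": 0,"wz": 0,"gripper": 255},
    {"dx": 0,"dy": 0,"dz": 0,"wx": 0,"wy": 0,"wz": 0,"gripper": 150},
    {"dx": 0,"dy": 0,"dz": 0,"wx": 0,"wy": 0,"wz": 0,"gripper": 100},
    {"dx": 0,"dy": 0,"dz": 0,"wx": 0,"wy": 0,"wz": 0,"gripper": 50},
    {"dx": 0,"dy": 0,"dz": 0,"wx": 0,"wy": 0,"wz": 0,"gripper": 0},
    {"dx": 0,"dy": 0,"dz": 0,"wx": 0,"wy": 0,"wz": 0,"gripper": 0},
    {"dx": 0,"dy": 0,"dz": 0,"wx": 0,"wy": 0,"wz": 0,"gripper": 0},
    {"dx": 0,"dy": 0,"dz": 0,"wx": 0,"wy": 0,"wz": 0,"gripper": 0},
    {"dx": 0,"dy": 0,"dz": 0,"wx": 0,"wy": 0,"wz": 0,"gripper": 0},
    {"dx": 0,"dy": 0,"dz": 0,"wx": 0,"wy": 0,"wz": 0,"gripper": 0},
    {"dx": 0,"dy": 0,"dz": 0,"wx": 0,"wy": 0,"wz": 0,"gripper": 0}
  ]
}}

```text
time: 22.83
tool_pos: [0.5033, 0.1813, 0.132]
ee_rot: [-3.141, 0.001, -2.877]
wrist_force: [0.8, -0.5, 0.6]
width: 0.0891
finger_force: 0.0
```

Emit:
{"api": "carry_out", "payload": {
  "deltas": [
    {"dx": 0,"dy": 0,"dz": -0.3,"wx": 0,"wy": 0,"wz": 0,"gripper": 0},
    {"dx": 0,"dy": 0,"dz": -0.5,"wx": 0,"wy": 0,"wz": 0,"gripper": 0},
    {"dx": 0,"dy": 0,"dz": -1,"wx": 0,"wy": 0,"wz": 0,"gripper": 0},
    {"dx": 0,"dy": 0,"dz": -1,"wx": 0,"wy": 0,"wz": 0,"gripper": 0},
    {"dx": 0,"dy": 0,"dz": -1,"wx": 0,"wy": 0,"wz": 0,"gripper": 0},
    {"dx": 0,"dy": 0,"dz": -1,"wx": 0,"wy": 0,"wz": 0,"gripper": 0},
    {"dx": 0,"dy": 0,"dz": -1,"wx": 0,"wy": 0,"wz": 0,"gripper": 0},
    {"dx": 0,"dy": 0,"dz": -1,"wx": 0,"wy": 0,"wz": 0,"gripper": 0},
    {"dx": 0,"dy": 0,"dz": 0,"wx": 0,"wy": 0,"wz": 0,"gripper": 0},
    {"dx": 0,"dy": 0,"dz": 0,"wx": 0,"wy": 0,"wz": 0,"gripper": 0}
  ]
}}

```text
time: 23.67
tool_pos: [0.5037, 0.1815, 0.2701]
ee_rot: [-3.141, 0.006, -2.877]
wrist_force: [-0.1, 0.7, -0.7]
width: 0.0938
finger_force: 0.0
```

```bash
python3 - <<'E'
from h import *
im=eyes.snapshot('side')[:,:,::-1]; cv2.imwrite('pics/side8.png',im)
a=cv2.imread('pics/side0.png')
f=lambda i:cv2.resize(i[235:305,280:380],None,fx=6,fy=4*1.5,interpolation=cv2.INTER_CUBIC)
b=np.vstack([f(a),f(im)]); cv2.imwrite('pics/c8.png',cv2.resize(b,None,fx=.7,fy=.7))
E
python3 st3.py
```

```text
t 23.7167 turn [-0.01  0.02  0.  ] shift [-0.01 -0.01  6.73] F [ 0.2 -0.4 -0.6] w 0.09453286814226042
[0.5031 0.1814 0.2682] [-3.141e+00  2.000e-03 -2.877e+00] [ 0.24  0.06  1.47 -0.    1.61 -1.59]
t 23.7167 turn [-0.01  0.02 -0.  ] shift [0. 0. 0.] F [ 0.2 -0.4 -0.6] w 0.09453286814226042
```

View pics/c8.png

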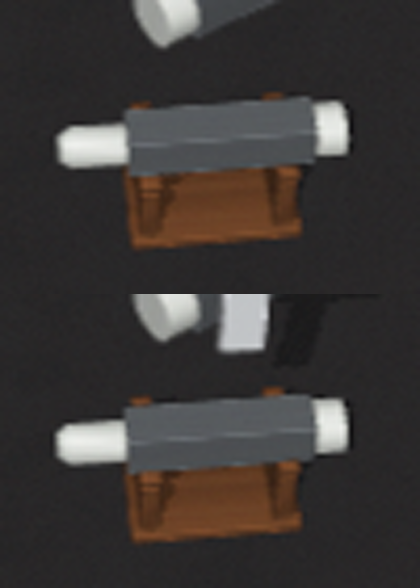

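The lower crop shows the gauge lying level in its stand, just as it was at the start (handle at crop (220,435)). The gripper is clear above it.

```bash
python3 -c "
from bench import robot
print(robot.close_job())"
```

```text
the job is handed in; nothing more can be done
None
```

The job is handed in at about 24 s: the go end went fully home into the neck, the no-go end pressed lightly (about 5 N) and squarely on the rim without entering, and the gauge is back level in its stand.

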